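# Clear a board carrier and tighten its clamp nut with an adjustable wrench

### The arm

A 7-joint arm with a two-finger parallel gripper is mounted at the origin on the work surface. World frame = base frame: x ahead of the robot, y to its left, z up, the work surface at z = 0. Lengths are in m, angles in degrees, forces in N, time in s.
With the tool pointing down it reaches from about 0.425 to 0.825 m from the base axis. Payload 3.6 kg.
Tool frame: the origin (TCP) lies where the fingers leave the gripper's body, on its centre line; the fingertips stand 84 mm ahead of it and the grasp point (between the pads) lies manip.hold_point_z ahead of it (manip.hold_point_z is the distance from the TCP to the grasp point, in m); x points along the fingers, y is the direction in which the jaws open and shut, and the axes are right-handed (so a half turn about x gives the same grasp; the last joint's range is limited). The gripper opens to 93 mm and grips with 3 to 60 N. Pads are 15 mm wide; open, the fingers measure 128 mm over their backs; the gripper's body (75 mm by 188 mm) begins 65 mm behind the grasp point.
Start: joints at [-66.95, 35.231, -0.722, 81.555, 0.464, 63.22, -2.315], TCP at [0.27, 0.591, 0.303] pointing down, gripper open.
Joint ranges: [-178.69, 178.69], [-17.37, 117.87], [-77.05, 75.6], [15.02, 138.74], [-78.02, 258.01], [0.78, 113.62], [-162.83, 162.83]. Speed limits (degrees/s): [159.86, 159.86, 180, 180, 180, 180, 180].

### API

Orientations are given as [roll, pitch, yaw] about the fixed x, y, z axes, in that order (R = Rz(yaw) Ry(pitch) Rx(roll)).
In Python, from bench import manip, snapshot gives the robot as it stands. The module is installed in compiled form; this text tells all that it offers.
- The arm moves only by the tool carry_out, never from a script. Its argument "targets" is text: rows parted by semicolons, each of 7 numbers parted by spaces: the closure, from -1 (fully open) to 1 (shut), then the shift along the tool's x, y, z in mm, then the turn, a rotation vector about the tool's x, y, z in degrees. In form: hand tx ty tz rx ry rz; .... A call has 1 to 10 rows; each row is the pose to reach, as a shift and turn from the pose measured when the call began, along the tool's axes at that moment; what a row does not reach only later rows make up. A row lasts 1/10 s, in which the tool goes at most 50 mm and 8.59 degrees, less where a joint would pass 70% of its speed; a pose out of reach is approached as far as the arm can. A call with a gripper value outside its range is refused whole. The fingers move at their own pace and stop on an object; "grip_force" is the grip in N (left out, the last holds). Time passes only in rows, so rows that repeat a pose let the fingers close. It gives the time, the measured TCP pose, the force and the opening at its end, in the units of the state.
- manip.read_state(): the state, without advancing time (a new reading comes with each control period).
- snapshot(name): name is "scene" or "top" or "wrist"; returns a dict with "pixels" (384x512x3 uint8, red, green, blue), "z_map" (384x512 float32, m along the optical axis (not along the pixel's ray), 0 where there is no reading), "intrinsics" (3x3 intrinsics, pixels), "extrinsics" (4x4, takes a point from camera to world coordinates). Camera axes: x right, y up, looking along -z (the intrinsics and any distortion apply to the point x, -y, -z); pixel columns grow to the right and rows downward; lengths in m; the calibration is good to about 2 mm. A picture is of the moment at which its call begins.
- manip.job_done(): hands the job in, once; it reports no verdict.
The state is a dict: "time_s": time; "joint_positions": joint angles; "joint_velocities": joint speeds; "joint_torque": joint torques, N m; "tcp_pos": TCP position; "tool_rot": TCP orientation; "ft_force": force on the tool from outside, world axes, zero at the start; "moment": the same for the moment, N m; "width": finger opening in m.
Only numpy, scipy, OpenCV 4.12 (cv2) and the standard library are available. Lean on these libraries where they do the work, as an engineer would, in place of code of your own. Each camera call takes 0.05 s, during which the arm holds its last target.

### The job

Clear everything that has been left lying on the aluminium board carrier into the white tray. Then put the adjustable wrench round the carrier's hex nut, rolling its worm to open the jaws if need be and then to close them until they fit the nut snugly, and only then turn the nut clockwise with the wrench until its white line points along the yellow mark. Finally lay the wrench back flat on the black rubber mat, leaving the bottle, cup and standing board at the back alone; do not turn the nut with the gripper itself.

Things in the scene. Friction and masses are not known exactly. Their poses are not given: they have to be found in the camera images.
- carrier: Fixed square aluminium plate 260 x 260 x 10 mm with two green half-round boards let in flush (top flat, 10 mm above the bench) and a brass nut in its middle. Origin: centre of its underside; z up. A yellow mark on it, a line 75 mm long, runs outward from near the nut along its +x. The loose things stand on it, each in its own quadrant, 58 to 82 mm from the nut's axis along the plate's x and y.
- nut_center (a point): Point on the nut's axis at the carrier's top face (10 mm above the bench), where the nut's underside lies.
- clamp_nut (a joint): Angle of the brass hex nut (27 mm across flats, 31 mm corners, 14 mm tall, axis vertical, 1 mm stud end above), rad, growing clockwise seen from above; starts at 0 to 0.25. The white line on it runs from the axis to a corner, at carrier yaw + 1.2 - this value; at 1.2 (within 0.18) it points along the yellow mark. Stiff (0.2 N m), stays where left, turns either way, no stop near the mark.
- wrench: Adjustable wrench, steel, 221 mm long, 14 mm thick, 0.43 kg, lying flat. Origin: underside, where the axis of a fitted 27 mm nut belongs. +x: from handle to open end; z up. Fixed jaw's face at y = +13.5 mm, moving jaw on the -y side, faces parallel to x from the throat's closed back at x = -17 to +14 mm. Head x -52 to +16, y -30 to +29 mm. Handle: bar 24 mm wide to x = -205 mm.
- wrench_grip (a point): Mid-thickness of the handle at x = -85 mm of the wrench, near its balance point: a place to pinch the handle across its 24 mm width. To fit the nut the wrench is set flat on the carrier with the open jaws round the nut, its x axis through a corner of the hex (any of the six); it lies there steadily when let go.
- wrench_jaw (a joint): Opening of the moving jaw, m: the gap between the jaws is 22 mm + this value (range 0 to 14 mm); it starts with a gap anywhere from 24 to 36 mm, so it may first have to be opened to go over the nut. It moves only with the worm, 0.95 mm per radian. 5 mm fits the 27 mm nut; the fit is snug within 1.5 mm (value below 6.5 mm). A worm rolled hard pinches the nut; rolled back a little it lets go.
- worm_top (a point): Top of the wrench's brass worm: roller of radius 8 mm, 16 mm long, axis along the wrench's y, 3 mm proud of the head's upper face (17 mm above the underside, at x = -33, y = -12 mm). Shut fingertips pressed on it with about 10 N (8 to 20) and dragged along the wrench's +x (towards the nut) close the jaws, 1.2 mm per 10 mm of drag; dragged along -x they open them. Needs 3 N of drag; holds where left.
- tray: Fixed open white plastic tray 240 (x) x 190 (y) x 25 mm, walls 4 mm, floor 4 mm. Origin: centre of its underside. Empty at the start. It may stand on the robot's left or right, the mat on the other side.
- mat: Fixed black rubber mat 280 (x) x 130 (y) x 3 mm. Origin: centre of its underside. The wrench lies on it at the start, along the mat's x, and belongs back on it at the end, lying flat with its wrench_grip within 60 mm of the mat's centre.
- tape: Roll of red tape lying flat, ring 54 mm outside and 38 mm inside diameter, 19 mm tall. Origin: centre of its underside. May be absent.
- spool: Blue solder spool standing on end, 44 mm flanges (36 mm between them), 38 mm tall. Origin: centre of its underside. May be absent.
- jar: Small amber jar with black lid, 40 mm in diameter, 50 mm tall. Origin: centre of its underside. May be absent.
- board: Small green circuit board 62 (x) x 44 (y) mm on four 15 mm legs, with a black block 26 (x) x 18 (y) mm, 17 to 33 mm above its underside, to grip it by. Origin: centre of the underside. May be absent.
- flux: Bystander: white bottle, 48 mm in diameter, 110 mm tall, beyond the carrier. Origin: centre of its underside.
- panel: Bystander: green circuit board 120 x 60 mm standing on 40 mm legs. Origin: centre of its underside.
- cup: Bystander: yellow tool cup, 68 mm in diameter, 85 mm tall, with tools to 176 mm. Origin: centre of its underside.

How it is judged:
By the outcome, as a careful person would: the job done as asked, in the order asked, and still so for the second after the job is handed in, with the robot touching nothing.
Of tape, spool, jar, board only 2 to 4 are there at a start; the rules pass over those that are not, and their reading is None.
At some moment in a run one of tape, spool, jar, board may be knocked a few centimetres aside while the robot is not near it.
Once in a run the grip may slacken for a moment while it holds something.
It also fails if it takes over 192 s, if anything falls off the work surface, if the arm or the gripper's body presses on something with over 40 N, if the wrist force passes 120 N, or if a joint passes its speed limit or range.

## Working session

There is one attempt and no reset: what is moved stays moved. The work goes in short steps, Python scripts to look and compute and a tool call to move; the robot and the scene stay as the last step left them, time stands still between calls to the robot, and variables do not carry over. Pictures are saved under pics/ and viewed, and the job is handed in when it is done.

Besides the shell and the picture viewer there is one more tool, called after "Request:" in YAML: its name, and indented under it one key for each argument. carry_out: Moves the arm, as the interface text tells. Its arguments: {"type":"object","properties":{"targets":{"type":"string"},"grip_force":{"type":"number"}},"required":["targets"]}

```bash
mkdir -p pics
python3 - <<'E'
from bench import manip, snapshot
import cv2,numpy as np
s=manip.read_state(); print(s, manip.hold_point_z)
for n in("scene","top","wrist"):
    d=snapshot(n); cv2.imwrite(f"pics/{n}0.png",d["pixels"][:,:,::-1]); np.savez(f"{n}0.npz",**d)
    print(n,d["intrinsics"].round(1).tolist(),d["extrinsics"].round(3).tolist())
E
```

```text
{'time_s': 0.0, 'joint_positions': array([-66.95061175,  35.28797315,  -0.72244094,  81.64228086,
         0.46414968,  63.21989267,  -2.31409166]), 'joint_velocities': array([ 0.00265626,  0.02223149, -0.01427643,  0.11450763,  0.05842032,
       -0.02410269, -0.03367349]), 'joint_torque': array([-1.50309024e-04, -4.58941627e+01,  2.08881050e-01, -1.65753347e+01,
       -6.11269497e-02,  2.03284726e-02,  2.27097926e-04]), 'tcp_pos': array([0.26999663, 0.59062085, 0.30158986]), 'tool_rot': array([ -89.05182423,   89.85273117, -113.61539176]), 'ft_force': array([ 0.42973396, -0.61639018,  0.6105378 ]), 'moment': array([ 0.0268346 ,  0.00283121, -0.02327104]), 'width': 0.09323476533490598} 0.0653
scene [[390.4, 0.0, 259.0], [0.0, 390.4, 197.7], [0.0, 0.0, 1.0]] [[0.647, -0.471, 0.599, 1.168], [0.763, 0.393, -0.514, -0.483], [0.007, 0.79, 0.614, 0.635], [0.0, 0.0, 0.0, 1.0]]
top [[426.1, 0.0, 257.2], [0.0, 426.1, 192.6], [0.0, 0.0, 1.0]] [[-0.014, 0.987, -0.159, 0.438], [-1.0, -0.013, 0.009, 0.004], [0.007, 0.159, 0.987, 1.25], [0.0, 0.0, 0.0, 1.0]]
wrist [[272.0, 0.0, 258.4], [0.0, 272.0, 191.3], [0.0, 0.0, 1.0]] [[0.417, -0.877, -0.24, 0.202], [0.909, 0.401, 0.113, 0.621], [-0.003, -0.265, 0.964, 0.384], [0.0, 0.0, 0.0, 1.0]]
```

View pics/top0.png

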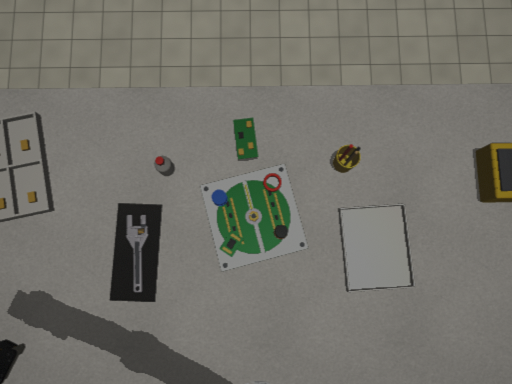

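View pics/scene0.png

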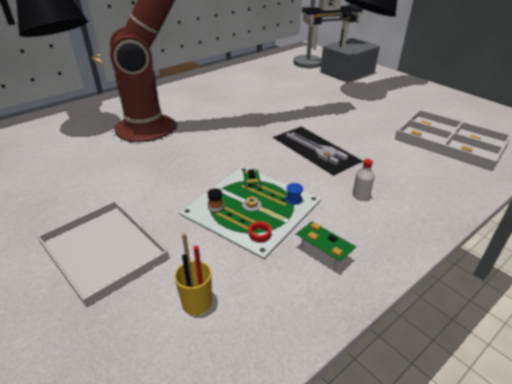

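View pics/wrist0.png

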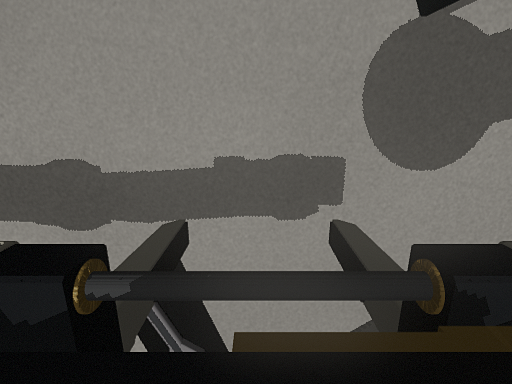

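```bash
cat > h.py <<'E'
import numpy as np,cv2
from scipy.spatial.transform import Rotation as Ro
from bench import manip, snapshot
H=manip.hold_point_z
def snap(n,tag):
    d=snapshot(n); cv2.imwrite(f"pics/{n}{tag}.png",d["pixels"][:,:,::-1]); np.savez(f"{n}{tag}.npz",**d); return d
def ray(d,u,v,z):
    K=d["intrinsics"];E=d["extrinsics"]
    c=np.array([(u-K[0,2])/K[0,0],-(v-K[1,2])/K[1,1],-1.])
    r=E[:3,:3]@c; o=E[:3,3]; return o+r*(z-o[2])/r[2]
def pix(d,p):
    K=d["intrinsics"];E=d["extrinsics"]
    c=E[:3,:3].T@(np.array(p,float)-E[:3,3]); return np.array([K[0,0]*c[0]/-c[2]+K[0,2],K[1,1]*(-c[1])/-c[2]+K[1,2]])
def st():
    s=manip.read_state(); return s,np.array(s["tcp_pos"]),Ro.from_euler("xyz",s["tool_rot"],degrees=True)
def down(yaw):
    # tool x down, tool y at world heading yaw (deg)
    a=np.radians(yaw); y=np.array([np.cos(a),np.sin(a),0]); x=np.array([0,0,-1.]); z=np.cross(x,y)
    return Ro.from_matrix(np.stack([x,y,z],1))
def go(*wps):
    """wps: (grasp point xyz [m], jaw heading deg); prints rows"""
    s,p,R=st(); print("t",round(s["time_s"],2),"tcp",p.round(4),"grasp",(p+R.apply([H,0,0])).round(4),"jaw heading",round(np.degrees(np.arctan2(*R.apply([0,1,0])[[1,0]])),1),"w",round(s["width"],4),"F",np.round(s["ft_force"],1), "j7",round(s["joint_positions"][6],1))
    for xyz,yaw in wps:
        cur=np.degrees(np.arctan2(*R.apply([0,1,0])[[1,0]]))
        T=down(yaw); q=np.array(xyz)-T.apply([H,0,0])
        print("mm",(R.inv().apply(q-p)*1e3).round(1),"deg",(R.inv()*T).as_rotvec(degrees=True).round(1))
E
python3 - <<'E'
from h import *
d=np.load("top0.npz")
im=d["pixels"][:,:,::-1]
cv2.imwrite("pics/topA.png",cv2.resize(im[155:280,95:325],None,fx=3.4,fy=3.4,interpolation=cv2.INTER_CUBIC))
hsv=cv2.cvtColor(im,cv2.COLOR_BGR2HSV)
def blobs(m,mn=20):
    n,l,s,c=cv2.connectedComponentsWithStats(m.astype(np.uint8)); return [(s[i],c[i]) for i in range(1,n) if s[i,4]>=mn]
hh,ss,vv=[hsv[:,:,i].astype(int) for i in range(3)]
for nm,m,z in(("blue",(hh>105)&(hh<130)&(ss>120),.048),("red",((hh<8)|(hh>172))&(ss>120)&(vv>60),.029),("white",0*hh>1,0)):
    for s,c in blobs(m): print(nm,s,c.round(1),ray(d,*c,z).round(4))
g=d["z_map"]; print([float(g[y,x]) for x,y in((254,190),(375,250),(137,250),(280,232),(230,243))])
E
```

```text
blue [212 190  15  16 185] [219.2 197.5] [0.6182 0.1014 0.048 ]
red [155 157   9   8  54] [159.1 160.3] [0.7336 0.2789 0.029 ]
red [263 173  18  19 119] [271.8 182.1] [ 0.6644 -0.0503  0.029 ]
[1.2568306922912598, 1.2356375455856323, 1.2203513383865356, 1.1909360885620117, 1.2041819095611572]
```

View pics/topA.png

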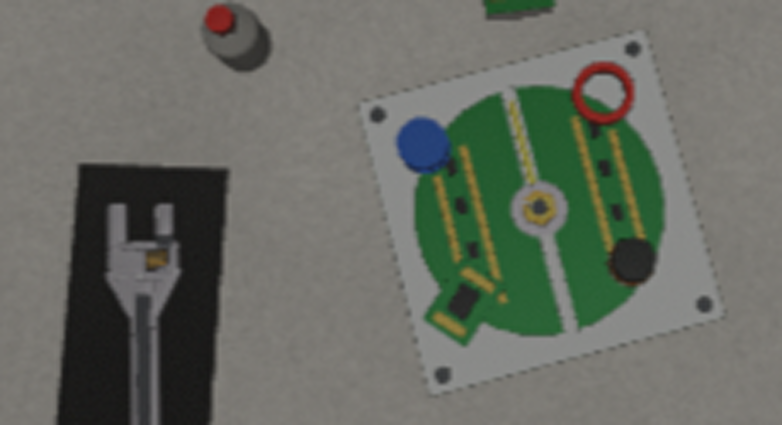

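Run:
```python
from h import *
d=np.load("top0.npz")
for n,u,v,z in(("nut",540/3.4+95,207/3.4+155,.024),("jar",631/3.4+95,258/3.4+155,.06),("block",464/3.4+95,299/3.4+155,.043),("worm",158/3.4+95,258/3.4+155,.02),("tray",376,248,.004),("mat",137,252,.003)): print(n,ray(d,u,v,z).round(4))
for u,v in((361,101),(645,30),(722,315),(434,394)): print("c",ray(d,u/3.4+95,v/3.4+155,.01).round(4))
for u,v in((339,208),(402,206),(411,287),(346,290)): print("tr",ray(d,u,v,.025).round(4))
for u,v in((118,205),(161,206),(155,301),(111,299)): print("mat",ray(d,u,v,.003).round(4))
for yaw in (13,-77,103): go(((.50,.03,.30),yaw))
```

```text
nut [0.5667 0.0033 0.024 ]
jar [ 0.5199 -0.0708  0.06  ]
block [0.4891 0.0672 0.043 ]
worm [0.5281 0.327  0.02  ]
tray [ 0.4703 -0.3507  0.004 ]
mat [0.4685 0.3426 0.003 ]
c [0.6627 0.1576 0.01  ]
c [ 0.7228 -0.0908  0.01  ]
c [ 0.474  -0.1503  0.01  ]
c [0.4114 0.0945 0.01  ]
tr [ 0.5863 -0.244   0.025 ]
tr [ 0.5897 -0.4275  0.025 ]
tr [ 0.3594 -0.4372  0.025 ]
tr [ 0.3538 -0.2533  0.025 ]
mat [0.6064 0.4026 0.003 ]
mat [0.6018 0.2762 0.003 ]
mat [0.3297 0.2874 0.003 ]
mat [0.3371 0.4124 0.003 ]
t 0.15 tcp [0.2701 0.5908 0.3019] grasp [0.27   0.5906 0.2366] jaw heading 65.4 w 0.093 F [ 0.3 -0.2 -0.6] j7 -2.3
mm [ -62.6 -414.5  442.2] deg [52.4  0.1  0.1]
t 0.15 tcp [0.2701 0.5908 0.3019] grasp [0.27   0.5906 0.2366] jaw heading 65.4 w 0.093 F [ 0.3 -0.2 -0.6] j7 -2.3
mm [ -62.6 -414.5  442.2] deg [1.424e+02 1.000e-01 0.000e+00]
t 0.15 tcp [0.2701 0.5908 0.3019] grasp [0.27   0.5906 0.2366] jaw heading 65.4 w 0.093 F [ 0.3 -0.2 -0.6] j7 -2.3
mm [ -62.6 -414.5  442.2] deg [-37.6  -0.    0.1]
```

Run:
```python
from h import *
go(((.584,-.069,.24),13))
```

```text
t 0.15 tcp [0.2701 0.5908 0.3019] grasp [0.27   0.5906 0.2366] jaw heading 65.4 w 0.093 F [ 0.3 -0.2 -0.6] j7 -2.3
mm [  -2.5 -469.5  559.8] deg [52.4  0.1  0.1]
```

Request:
carry_out:
  targets: "-1 -2 -235 280 26 0 0;-1 -2 -235 280 26 0 0;-1 -2 -235 280 26 0 0;-1 -2 -235 280 26 0 0;-1 -2 -470 560 52 0 0;-1 -2 -470 560 52 0 0;-1 -2 -470 560 52 0 0;-1 -2 -470 560 52 0 0;-1 -2 -470 560 52 0 0;-1 -2 -470 560 52 0 0"

```text
time_s: 1.15
tcp_pos: [0.4851, 0.1377, 0.3043]
tool_rot: [-40.5, 89.9, -117.1]
ft_force: [0.7, 0.8, 0.1]
width: 0.0932
```

Run:
```python
from h import *
go(((.584,-.069,.24),13))
```

```text
t 1.15 tcp [0.4851 0.1377 0.3043] grasp [0.485  0.1376 0.239 ] jaw heading 13.5 w 0.0932 F [0.7 0.8 0.1] j7 3.4
mm [ -0.8  48.1 224.1] deg [0.5 0.1 0.1]
```

Request:
carry_out:
  targets: "-1 0 48 224 0 0 0;-1 0 48 224 0 0 0;-1 0 48 224 0 0 0;-1 0 48 224 0 0 0;-1 0 48 224 0 0 0;-1 0 48 224 0 0 0;-1 0 48 224 0 0 0;-1 0 48 224 0 0 0"

```text
time_s: 1.95
tcp_pos: [0.5836, -0.0669, 0.3042]
tool_rot: [-107.2, 89.9, 176.5]
ft_force: [-0.3, 0.6, -0.8]
width: 0.0931
```

Run:
```python
from h import *
go()
d=snap("wrist","1")
```

```text
t 1.95 tcp [ 0.5836 -0.0669  0.3042] grasp [ 0.5834 -0.0669  0.2389] jaw heading 13.6 w 0.0931 F [-0.3  0.6 -0.8] j7 27.5
```

View pics/wrist1.png

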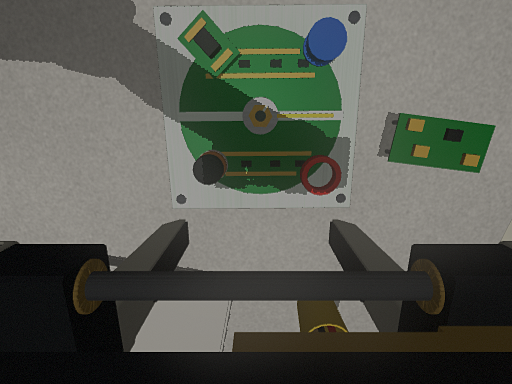

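Run:
```python
from h import *
d=dict(np.load("wrist1.npz"))
im=d["pixels"][:,:,::-1]
cv2.imwrite("pics/w1a.png",cv2.resize(im[0:215,140:380],None,fx=3.3,fy=2.75,interpolation=cv2.INTER_CUBIC) if 0 else cv2.resize(im[0:215,140:380],None,fx=2.75,fy=2.75,interpolation=cv2.INTER_CUBIC))
cv2.imwrite("pics/w1n.png",cv2.resize(im[90:145,220:345],None,fx=6,fy=6,interpolation=cv2.INTER_CUBIC))
hsv=cv2.cvtColor(im,cv2.COLOR_BGR2HSV);hh,ss,vv=[hsv[:,:,i].astype(int) for i in range(3)]
def blobs(m,mn=20):
    n,l,s,c=cv2.connectedComponentsWithStats(m.astype(np.uint8)); return [(s[i],c[i],(l==i)) for i in range(1,n) if s[i,4]>=mn]
P={}
for nm,m,z in(("blue",(hh>105)&(hh<130)&(ss>120),.048),("red",((hh<8)|(hh>172))&(ss>110)&(vv>40),.029),("yel",(hh>22)&(hh<35)&(ss>110)&(vv>90),.01)):
    m=m.copy(); m[215:]=0
    for s,c,mm in blobs(m): print(nm,s,c.round(1),ray(d,*c,z).round(4), np.array([ray(d,*q,.01)[:2] for q in cv2.boxPoints(cv2.minAreaRect(np.argwhere(mm)[:,::-1].astype(np.float32)))]).round(4).tolist() if nm=="yel" else "")
holes=[(166,17),(354,16),(349,198),(181,199)]
q=np.array([ray(d,u,v,.01) for u,v in holes]);print(q.round(4),q.mean(0).round(4))
print("jar",ray(d,209,165,.06),"block",ray(d,206,40,.043),"nut",ray(d,260,116,.024))
# board block rot: pcb edges
print(np.round([ray(d,*p,.027)[:2] for p in((179,40),(199,11),(240,52),(216,75))],4))
```

```text
blue [ 303   17   44   49 1460] [325.5  40.2] [0.618  0.1021 0.048 ] 
red [300 155  41  40 684] [319.7 174.4] [ 0.6616 -0.0491  0.029 ] 
yel [238  49  36   5  93] [253.9  50.9] [0.5401 0.0804 0.01  ] [[0.5211, 0.0734], [0.5202, 0.0779], [0.5629, 0.0881], [0.564, 0.0837]]
yel [212  51  19  20 127] [220.5  60.1] [0.5013 0.0603 0.01  ] [[0.4897, 0.0503], [0.5062, 0.0739], [0.5135, 0.0698], [0.497, 0.046]]
yel [220  73  76   5 292] [253.3  75. ] [0.5458 0.0528 0.01  ] [[0.5046, 0.0405], [0.5037, 0.0452], [0.5972, 0.0677], [0.5985, 0.0631]]
yel [277 114  57   4 183] [303.8 115.2] [0.6226 0.0202 0.01  ] [[0.5875, 0.0133], [0.66, 0.0308], [0.6611, 0.0271], [0.5885, 0.0096]]
[[ 0.427   0.092   0.01  ]
 [ 0.6498  0.1465  0.01  ]
 [ 0.718  -0.0753  0.01  ]
 [ 0.4822 -0.1338  0.01  ]] [0.5692 0.0073 0.01  ]
jar [ 0.51932261 -0.06479354  0.06      ] block [0.48673148 0.07199812 0.043     ] nut [0.56608005 0.00548909 0.024     ]
[[0.4518 0.0676]
 [0.4696 0.103 ]
 [0.5252 0.0719]
 [0.5021 0.04  ]]
```

View pics/w1a.png

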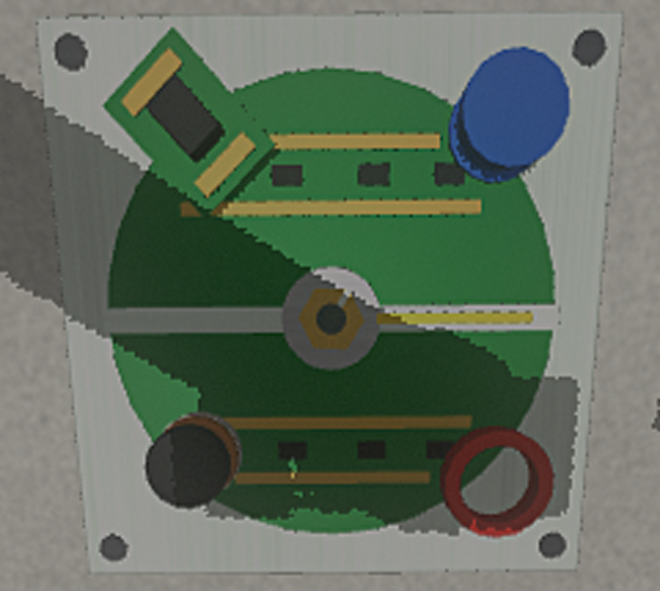

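View pics/w1n.png

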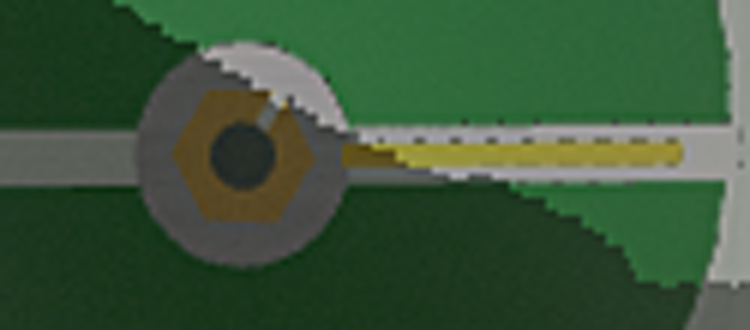

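Run:
```python
from h import *
d=dict(np.load("wrist1.npz"))
print("jar",ray(d,208.4,169.5,.06),"jarz",ray(d,208.4,169.5,.055))
for p in((397,114),(388,160),(495,125),(478,172)): print("panel",ray(d,*p,.043).round(3))
j=ray(d,208.4,169.5,.06)[:2]
go(((*j,.12),13.6),((*j,.038),13.6))
```

```text
jar [ 0.51964889 -0.07041476  0.06      ] jarz [ 0.518951   -0.07156079  0.055     ]
panel [0.727 0.047 0.043]
panel [ 0.737 -0.009  0.043]
panel [0.848 0.062 0.043]
panel [0.854 0.004 0.043]
t 2.0 tcp [ 0.5836 -0.0667  0.3043] grasp [ 0.5835 -0.0667  0.239 ] jaw heading 13.6 w 0.0928 F [-0.9  0.  -0.4] j7 27.5
mm [119.1 -62.8 -11.5] deg [ 0.  -0.   0.1]
mm [201.1 -62.7 -11.4] deg [ 0.  -0.   0.1]
```

Request:
carry_out:
  targets: "-1 60 -63 -11 0 0 0;-1 119 -63 -11 0 0 0;-1 119 -63 -11 0 0 0;-1 160 -63 -11 0 0 0;-1 201 -63 -11 0 0 0;-1 201 -63 -11 0 0 0;1 201 -63 -11 0 0 0;1 201 -63 -11 0 0 0;1 201 -63 -11 0 0 0;1 201 -63 -11 0 0 0"
  grip_force: 25

```text
time_s: 3.0
tcp_pos: [0.5204, -0.0709, 0.1052]
tool_rot: [66.4, 89.9, -10.0]
ft_force: [-0.8, -0.1, 1.0]
width: 0.0654
```

Run:
```python
from h import *
go(((.52,-.07,.14),13.6),((.42,-.375,.14),13.6),((.42,-.375,.034),13.6))
```

```text
t 3.0 tcp [ 0.5204 -0.0709  0.1052] grasp [ 0.5205 -0.0709  0.0399] jaw heading 13.7 w 0.0654 F [-0.8 -0.1  1. ] j7 34.6
mm [-100.1    0.    -0.9] deg [ 0.1  0.  -0.1]
mm [-100.2 -169.2  271.9] deg [ 0.1  0.  -0.1]
mm [   5.8 -169.4  271.8] deg [ 0.1  0.  -0.1]
```

Request:
carry_out:
  targets: "1 1 0 0 0 0 0;1 1 0 0 0 0 0;1 1 0 0 0 0 0;1 1 0 0 0 0 0;1 1 0 0 0 0 0;1 1 0 0 0 0 0;1 -50 0 0 0 0 0;1 -100 0 0 0 0 0;1 -100 0 0 0 0 0"

```text
time_s: 3.9
tcp_pos: [0.5235, -0.0717, 0.2104]
tool_rot: [67.9, 89.2, -8.5]
ft_force: [1.1, 0.5, -0.7]
width: 0.0388
```

Run:
```python
from h import *
go(((.42,-.375,.12),13.6),((.42,-.375,.034),13.6))
```

```text
t 3.9 tcp [ 0.5235 -0.0717  0.2104] grasp [ 0.5244 -0.0719  0.1451] jaw heading 13.6 w 0.0388 F [ 1.1  0.5 -0.7] j7 31.7
mm [  24.2 -172.4  270.2] deg [ 0.   0.3 -0.8]
mm [ 110.2 -173.5  269.7] deg [ 0.   0.3 -0.8]
```

Jar held (38.8 mm). Move to the tray.

Request:
carry_out:
  targets: "1 0 -60 90 0 0 0;1 0 -115 180 0 0 0;1 24 -172 270 0 0 0;1 24 -172 270 0 0 0;1 24 -172 270 0 0 0;1 24 -172 270 0 0 0;1 60 -173 270 0 0 -1;1 107 -173 270 0 0 -1;1 107 -173 270 0 0 -1;1 107 -173 270 0 0 -1"

```text
time_s: 4.9
tcp_pos: [0.42, -0.374, 0.1014]
tool_rot: [-75.9, 89.6, -152.2]
ft_force: [0.7, 0.5, -1.0]
width: 0.0393
```

Run:
```python
from h import *
go(((.42,-.375,.034),13.6))
```

```text
t 4.9 tcp [ 0.42   -0.374   0.1014] grasp [ 0.4196 -0.3742  0.0361] jaw heading 13.7 w 0.0393 F [ 0.7  0.5 -1. ] j7 65.8
mm [ 2.1 -0.2  0.9] deg [0.1 0.1 0.4]
```

Request:
carry_out:
  targets: "1 2 0 0 0 0 0;-0.2 2 0 0 0 0 0;-0.2 2 0 0 0 0 0;-0.2 2 0 0 0 0 0;-0.2 2 0 0 0 0 0;-0.2 -40 0 0 0 0 0;-0.5 -90 0 0 0 0 0;-0.5 -130 0 0 0 0 0;-0.5 -130 0 0 0 0 0"

```text
time_s: 5.8
tcp_pos: [0.4227, -0.376, 0.2376]
tool_rot: [6.4, 89.3, -69.9]
ft_force: [-0.2, -0.5, 0.3]
width: 0.0694
```

Run:
```python
from h import *
d=snap("top","2")
im=d["pixels"]
cv2.imwrite("pics/top2a.png",cv2.resize(im[155:300,190:420,::-1],None,fx=3.4,fy=3.4))
go(((.6616,-.0491,.12),13.6),((.6616,-.0491,.032),13.6))
```

```text
t 5.85 tcp [ 0.4217 -0.3747  0.2346] grasp [ 0.4217 -0.3752  0.1693] jaw heading 13.7 w 0.0697 F [-0.4 -0.5  0.6] j7 63.0
mm [  46.8  310.2 -260. ] deg [0.1 0.4 0.1]
mm [ 134.8  310.3 -260.6] deg [0.1 0.4 0.1]
```

View pics/top2a.png

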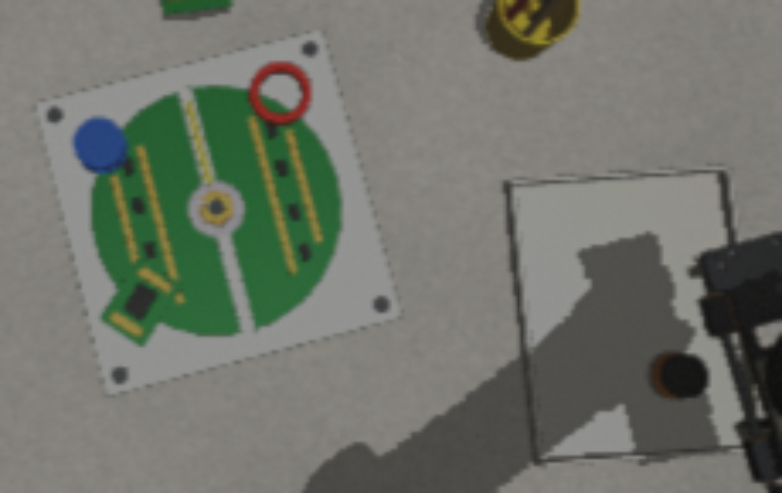

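Request:
carry_out:
  targets: "-0.5 0 44 -37 0 0 0;-0.5 0 88 -74 0 0 0;-0.5 0 132 -111 0 0 0;-0.5 0 176 -148 0 0 0;-0.5 0 220 -185 0 0 0;-0.5 0 264 -222 0 0 0;-0.5 10 310 -260 0 0 0;-0.5 47 310 -260 0 0 0;-0.5 47 310 -260 0 0 0;-0.5 47 310 -260 0 0 0"

```text
time_s: 6.85
tcp_pos: [0.6602, -0.0456, 0.1808]
tool_rot: [-68.9, 89.5, -144.9]
ft_force: [-0.4, 0.0, -0.2]
width: 0.0692
```

Run:
```python
from h import *
go(((.6616,-.0491,.032),13.6))
```

```text
t 6.85 tcp [ 0.6602 -0.0456  0.1808] grasp [ 0.6597 -0.046   0.1155] jaw heading 14.0 w 0.0692 F [-0.4  0.  -0.2] j7 26.7
mm [83.5  1.2  3.4] deg [0.4 0.2 0.5]
```

Request:
carry_out:
  targets: "-0.5 30 1 3 0 0 0;-0.5 60 1 3 0 0 0;-0.5 83 1 3 0 0 0;-0.5 83 1 3 0 0 0;1 83 1 3 0 0 0;1 83 1 3 0 0 0;1 83 1 3 0 0 0;1 83 1 3 0 0 0;1 83 1 3 0 0 0"
  grip_force: 20

```text
time_s: 7.75
tcp_pos: [0.6613, -0.0499, 0.0987]
tool_rot: [-60.4, 89.4, -136.5]
ft_force: [-1.4, -2.7, 4.4]
width: 0.0546
```

Run:
```python
from h import *
go(((.535,-.375,.12),3),((.535,-.375,.028),3))
```

```text
t 7.75 tcp [ 0.6613 -0.0499  0.0987] grasp [ 0.6608 -0.0503  0.0334] jaw heading 13.9 w 0.0546 F [-1.4 -2.7  4.4] j7 28.2
mm [ -83.4 -201.5  285.6] deg [10.9  0.3  0.5]
mm [   8.6 -200.7  285.2] deg [10.9  0.3  0.5]
```

Request:
carry_out:
  targets: "1 -45 0 0 0 0 0;1 -90 0 0 0 0 0;1 -90 -30 50 0 0 0;1 -90 -60 90 0 0 0;1 -90 -90 130 0 0 0;1 -85 -120 172 0 0 0;1 -83 -150 214 0 0 0;1 -83 -180 256 0 0 0;1 -83 -201 285 0 0 0;1 -83 -201 285 0 0 0"

```text
time_s: 8.75
tcp_pos: [0.5289, -0.3845, 0.1852]
tool_rot: [-49.7, 88.9, -126.6]
ft_force: [-1.1, -1.3, -0.9]
width: 0.0543
```

Run:
```python
from h import *
go(((.535,-.375,.028),13.9))
```

```text
t 8.75 tcp [ 0.5289 -0.3845  0.1852] grasp [ 0.5282 -0.3855  0.1199] jaw heading 13.1 w 0.0543 F [-1.1 -1.3 -0.9] j7 56.1
mm [91.7  9.4 -9. ] deg [-0.8  0.7  0.8]
```

Request:
carry_out:
  targets: "1 45 9 -9 -1 1 1;1 85 9 -9 -1 1 1;1 92 9 -9 -1 1 1;1 92 9 -9 -1 1 1;-0.45 92 9 -9 -1 1 1;-0.45 92 9 -9 -1 1 1;-0.45 92 9 -9 -1 1 1;-0.45 50 9 -9 -1 1 1;-0.45 0 9 -9 -1 1 1;-0.45 -50 9 -9 -1 1 1"

```text
time_s: 9.75
tcp_pos: [0.536, -0.3726, 0.2368]
tool_rot: [155.3, 89.6, 79.4]
ft_force: [0.8, 0.1, -0.5]
width: 0.0675
```

Run:
```python
from h import *
d=snap("top","3")
im=d["pixels"]
cv2.imwrite("pics/top3a.png",cv2.resize(im[155:300,190:420,::-1],None,fx=3.4,fy=3.4))
go(((.618,.1021,.14),13.6),((.618,.1021,.034),13.6))
```

```text
t 9.8 tcp [ 0.5394 -0.3753  0.2472] grasp [ 0.5405 -0.3756  0.1819] jaw heading 14.1 w 0.0675 F [ 1.7 -1.5  5.2] j7 55.9
mm [  41.3  192.1 -444.1] deg [ 0.5  0.4 -0.9]
mm [ 147.2  190.6 -444.9] deg [ 0.5  0.4 -0.9]
```

View pics/top3a.png

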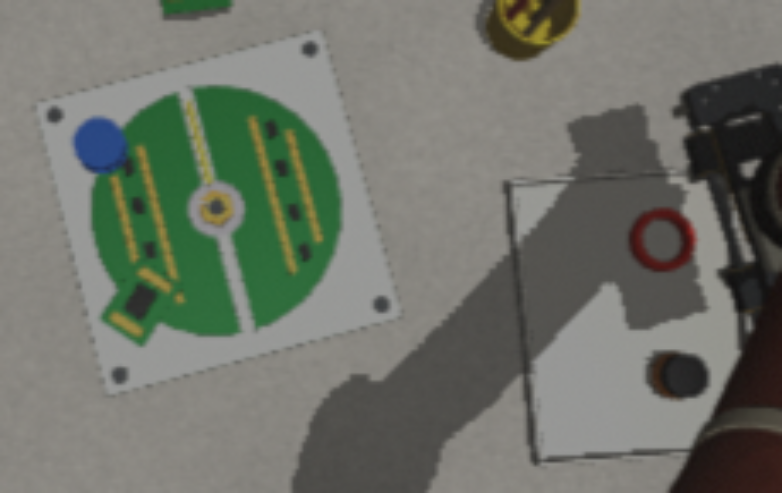

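Request:
carry_out:
  targets: "-0.5 0 20 -46 0 0 0;-0.5 0 40 -92 0 0 0;-0.5 0 60 -138 0 0 0;-0.5 0 80 -184 0 0 0;-0.5 0 100 -230 0 0 0;-0.5 0 120 -276 0 0 0;-0.5 10 140 -322 0 0 0;-0.5 20 160 -368 0 0 0;-0.5 30 180 -414 0 0 0;-0.5 41 192 -444 0 0 -1"

```text
time_s: 10.8
tcp_pos: [0.618, 0.1064, 0.206]
tool_rot: [-5.8, 89.7, -81.4]
ft_force: [0.3, -0.5, -0.3]
width: 0.0696
```

Run:
```python
from h import *
go(((.618,.1021,.032),13.6))
```

```text
t 10.8 tcp [0.618  0.1064 0.206 ] grasp [0.618  0.106  0.1407] jaw heading 14.3 w 0.0696 F [ 0.3 -0.5 -0.3] j7 12.7
mm [108.7  -1.    3.5] deg [0.7 0.3 0. ]
```

Request:
carry_out:
  targets: "-0.5 0 -1 4 0 0 0;-0.5 50 -1 4 0 0 0;-0.5 95 -1 4 0 0 0;-0.5 108 -1 4 0 0 0;-0.5 108 -1 4 0 0 0;1 108 -1 4 0 0 0;1 108 -1 4 0 0 0;1 108 -1 4 0 0 0;1 108 -1 4 0 0 0;1 108 -1 4 0 0 0"

```text
time_s: 11.8
tcp_pos: [0.619, 0.1018, 0.099]
tool_rot: [18.5, 89.6, -57.2]
ft_force: [0.4, -0.3, 3.6]
width: 0.0429
```

Run:
```python
from h import *
go(((.535,-.292,.14),10),((.535,-.292,.027),10))
```

```text
t 11.8 tcp [0.619  0.1018 0.099 ] grasp [0.6192 0.1014 0.0337] jaw heading 14.3 w 0.0429 F [ 0.4 -0.3  3.6] j7 15.1
mm [-104.4 -178.7  361.4] deg [ 4.3  0.4 -0.1]
mm [   8.6 -178.9  360.7] deg [ 4.3  0.4 -0.1]
```

Request:
carry_out:
  targets: "1 -45 0 0 0 0 0;1 -90 0 0 0 0 0;1 -105 -20 40 0 0 0;1 -105 -40 80 0 0 0;1 -105 -62 125 0 0 0;1 -105 -84 170 0 0 0;1 -105 -106 215 0 0 0;1 -105 -128 260 0 0 0;1 -105 -150 305 0 0 0;1 -105 -178 361 0 0 0"

```text
time_s: 12.8
tcp_pos: [0.5372, -0.2803, 0.2056]
tool_rot: [13.8, 89.7, -61.9]
ft_force: [1.3, 0.7, -0.2]
width: 0.0426
```

Run:
```python
from h import *
go(((.535,-.292,.14),14),((.535,-.292,.028),14))
```

```text
t 12.8 tcp [ 0.5372 -0.2803  0.2056] grasp [ 0.5374 -0.2806  0.1403] jaw heading 14.3 w 0.0426 F [ 1.3  0.7 -0.2] j7 48.8
mm [ 0.3 -5.1 10.8] deg [ 0.3  0.3 -0.1]
mm [112.3  -5.2  10.2] deg [ 0.3  0.3 -0.1]
```

Request:
carry_out:
  targets: "1 20 -5 11 0 0 0;1 65 -5 10 0 0 0;1 105 -5 10 0 0 0;1 112 -5 10 0 0 0;1 112 -5 10 0 0 0;-0.25 112 -5 10 0 0 0;-0.25 112 -5 10 0 0 0;-0.25 112 -5 10 0 0 0;-0.25 70 -5 10 0 0 0;-0.25 20 -5 10 0 0 0"

```text
time_s: 13.8
tcp_pos: [0.534, -0.2906, 0.1854]
tool_rot: [-40.1, 89.8, -115.8]
ft_force: [1.2, -0.3, 0.2]
width: 0.0581
```

Run:
```python
from h import *
d=snap("top","4")
im=d["pixels"]
cv2.imwrite("pics/top4a.png",cv2.resize(im[155:300,190:420,::-1],None,fx=3.4,fy=3.4))
go(((.4867,.072,.16),61),((.4867,.072,.048),61))
```

```text
t 13.85 tcp [ 0.5383 -0.2935  0.1958] grasp [ 0.5393 -0.2942  0.1305] jaw heading 14.3 w 0.0577 F [ 1.8 -0.9  4.3] j7 50.1
mm [ -34.6   40.9 -366.4] deg [-46.7   1.1  -0.3]
mm [  77.4   39.6 -368.1] deg [-46.7   1.1  -0.3]
```

View pics/top4a.png

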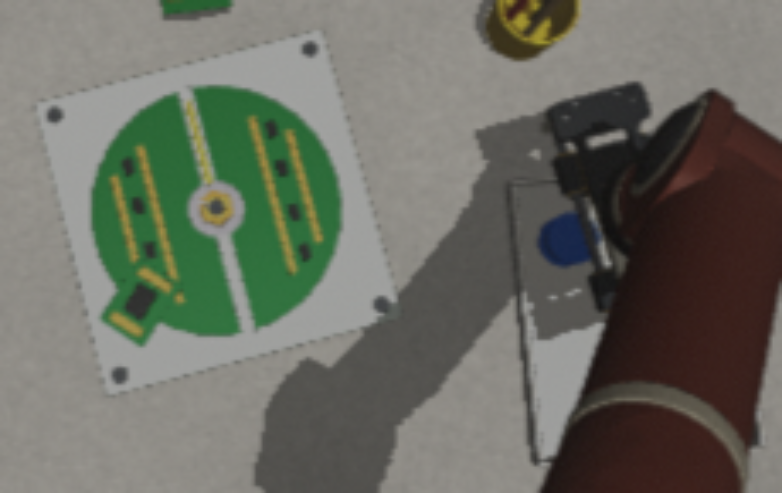

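Request:
carry_out:
  targets: "-0.1 -30 4 -36 0 0 0;-0.1 -40 8 -80 -8 0 0;-0.1 -40 12 -125 -16 0 0;-0.1 -40 18 -170 -24 0 0;-0.1 -40 24 -215 -32 0 0;-0.1 -40 30 -260 -40 0 0;-0.1 -40 36 -305 -47 1 0;-0.1 -35 41 -350 -47 1 0;-0.1 -35 41 -366 -47 1 0;-0.1 -35 41 -366 -47 1 0"

```text
time_s: 14.85
tcp_pos: [0.4863, 0.0751, 0.2264]
tool_rot: [58.3, 89.6, 30.1]
ft_force: [-0.1, -0.5, 0.3]
width: 0.0506
```

Run:
```python
from h import *
d=snap("wrist","5")
for p in((.4867,.072,.043),): print(pix(d,p))
go(((.4867,.072,.047),61))
```

```text
[255.69860928 193.87235782]
t 14.9 tcp [0.4869 0.0724 0.2264] grasp [0.4873 0.0725 0.1611] jaw heading 61.5 w 0.0514 F [ 0.1 -0.  -0.5] j7 50.6
mm [114.1  -1.   -0.6] deg [ 0.5  0.3 -0.3]
```

View pics/wrist5.png

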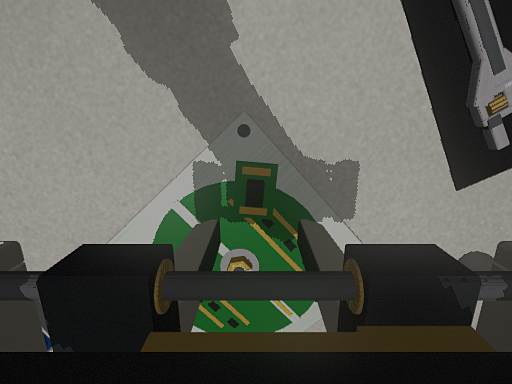

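Request:
carry_out:
  targets: "-0.1 45 -1 -1 0 0 0;-0.1 90 -1 -1 0 0 0;-0.1 113 -1 -1 0 0 0;-0.1 113 -1 -1 0 0 0;1 113 -1 -1 0 0 0;1 113 -1 -1 0 0 0;1 113 -1 -1 0 0 0;1 113 -1 -1 0 0 0;1 113 -1 -1 0 0 0;1 113 -1 -1 0 0 0"
  grip_force: 20

```text
time_s: 15.9
tcp_pos: [0.4867, 0.0722, 0.1142]
tool_rot: [41.2, 89.5, 12.7]
ft_force: [-0.9, -0.0, 6.3]
width: 0.018
```

Run:
```python
from h import *
go(((.425,-.295,.14),61),((.425,-.295,.042),61))
```

```text
t 15.9 tcp [0.4867 0.0722 0.1142] grasp [0.4872 0.0723 0.0489] jaw heading 61.5 w 0.018 F [-0.9 -0.   6.3] j7 50.4
mm [ -92.2 -351.6  121.6] deg [ 0.5  0.4 -0.3]
mm [   5.8 -352.1  121. ] deg [ 0.5  0.4 -0.3]
```

Request:
carry_out:
  targets: "1 -45 0 0 0 0 0;1 -92 0 0 0 0 0;1 -92 -45 15 0 0 0;1 -92 -90 31 0 0 0;1 -92 -135 46 0 0 0;1 -92 -180 62 0 0 0;1 -92 -225 77 0 0 0;1 -92 -270 93 0 0 0;1 -92 -315 108 0 0 0;1 -92 -353 122 0 0 0"

```text
time_s: 16.9
tcp_pos: [0.4234, -0.299, 0.2049]
tool_rot: [39.4, 89.6, 10.7]
ft_force: [1.0, 0.3, -0.6]
width: 0.018
```

Run:
```python
from h import *
go(((.425,-.297,.14),61),((.425,-.297,.042),61))
```

```text
t 16.9 tcp [ 0.4234 -0.299   0.2049] grasp [ 0.4239 -0.2989  0.1396] jaw heading 61.4 w 0.018 F [ 1.   0.3 -0.6] j7 92.9
mm [-0.3  2.5  0.5] deg [ 0.4  0.3 -0.3]
mm [97.7  2.1 -0.1] deg [ 0.4  0.3 -0.3]
```

Request:
carry_out:
  targets: "1 45 2 0 0 0 0;1 85 2 0 0 0 0;1 97 2 0 0 0 0;1 97 2 0 0 0 0;0.3 97 2 0 0 0 0;0.3 97 2 0 0 0 0;0.3 97 2 0 0 0 0;0.3 60 2 0 0 0 0;0.3 10 2 0 0 0 0;0.3 -40 2 0 0 0 0"

```text
time_s: 17.9
tcp_pos: [0.4237, -0.2969, 0.2467]
tool_rot: [44.0, 89.6, 15.4]
ft_force: [1.5, -0.2, -0.1]
width: 0.0324
```

Run:
```python
from h import *
go(((.49,.18,.25),-80))
```

```text
t 17.9 tcp [ 0.4237 -0.2969  0.2467] grasp [ 0.4242 -0.2968  0.1814] jaw heading 61.4 w 0.0324 F [ 1.5 -0.2 -0.1] j7 92.9
mm [ -67.2  450.8 -169.6] deg [141.4  -0.2  -0.5]
```

Run:
```python
from h import *
go(((.47,-.1,.25),-10),((.47,.0,.25),-40),((.456,.33,.2),-90))
```

```text
t 17.9 tcp [ 0.4237 -0.2969  0.2467] grasp [ 0.4242 -0.2968  0.1814] jaw heading 61.4 w 0.0324 F [ 1.5 -0.2 -0.1] j7 92.9
mm [-67.9 195.4 -53.2] deg [71.4  0.1 -0.4]
mm [ -67.7  283.2 -101.1] deg [101.4  -0.   -0.5]
mm [ -17.2  566.  -271.5] deg [151.4  -0.3  -0.5]
```

Request:
carry_out:
  targets: "0.3 -50 20 -5 8 0 0;0.3 -68 50 -13 16 0 0;0.3 -68 90 -25 24 0 0;0.3 -68 130 -40 32 0 0;0.3 -68 170 -55 40 0 0;0.3 -68 210 -70 48 0 0;0.3 -68 250 -85 56 0 0;0.3 -68 290 -100 64 0 0;0.3 -68 320 -115 72 0 0;0.3 -68 350 -130 80 0 0"

```text
time_s: 18.9
tcp_pos: [0.4762, 0.0746, 0.3163]
tool_rot: [127.8, 89.5, 18.9]
ft_force: [0.6, -0.9, -1.0]
width: 0.0326
```

Run:
```python
from h import *
go(((.456,.33,.2),-90))
```

```text
t 18.9 tcp [0.4762 0.0746 0.3163] grasp [0.4767 0.0748 0.251 ] jaw heading -18.8 w 0.0326 F [ 0.6 -0.9 -1. ] j7 -25.0
mm [  51.5 -101.9 -234.9] deg [71.2 -0.5 -0.1]
```

Request:
carry_out:
  targets: "0 0 -11 -26 8 0 0;0 0 -22 -52 16 0 0;0 0 -33 -78 24 0 0;0 0 -44 -104 32 0 0;0 10 -55 -130 40 0 0;0 20 -66 -156 48 0 0;0 30 -77 -182 56 0 0;0 40 -88 -208 64 0 0;0 51 -102 -235 71 0 0;0 51 -102 -235 71 0 0"

```text
time_s: 19.9
tcp_pos: [0.4527, 0.3356, 0.264]
tool_rot: [-133.9, 89.7, 46.8]
ft_force: [-0.5, 0.1, -0.7]
width: 0.0466
```

Run:
```python
from h import *
go()
d=snap("wrist","6"); snap("top","6")
im=d["pixels"][:,:,::-1]
cv2.imwrite("pics/w6a.png",cv2.resize(im[0:240,150:400],None,fx=2.5,fy=2.5,interpolation=cv2.INTER_CUBIC))
```

```text
t 19.9 tcp [0.4527 0.3356 0.264 ] grasp [0.4529 0.3359 0.1987] jaw heading -89.3 w 0.0466 F [-0.5  0.1 -0.7] j7 -111.9
```

View pics/wrist6.png

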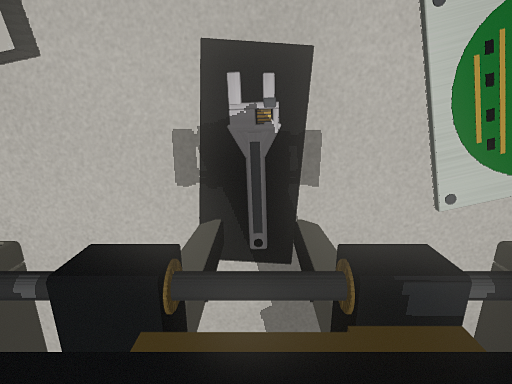

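View pics/w6a.png

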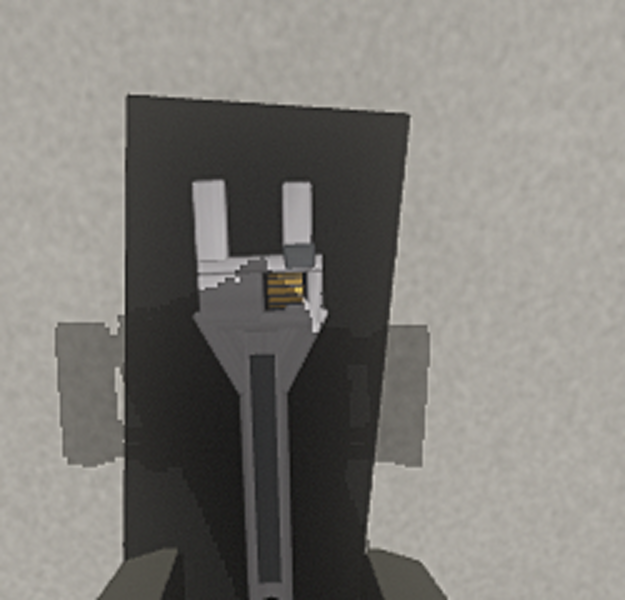

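View pics/top6.png

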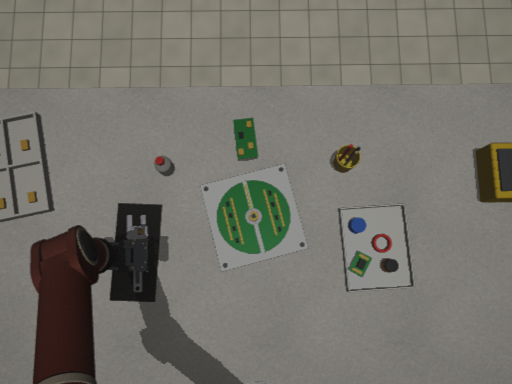

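Run:
```python
from h import *
d=dict(np.load("wrist6.npz"))
P=lambda u,v,z=.017: ray(d,u/2.5+150,v/2.5,z)
n=["fix inner tip","fix inner root","mov inner tip","mov inner root","worm","hL1","hR1","hL2","hR2","hole","fixo tip","backL","backR"]
pts=[(224.5,184),(229,256),(284,184),(285,242),(285.5,291,.02),(240,400),(289,395),(249,580),(292,580),(270.5,599),(193,182),(229,257),(281,256)]
for a,p in zip(n,pts): print(a,P(*p).round(4))
```

```text
fix inner tip [0.572  0.3587 0.017 ]
fix inner root [0.5412 0.3568 0.017 ]
mov inner tip [0.5723 0.3319 0.017 ]
mov inner root [0.5476 0.3311 0.017 ]
worm [0.5259 0.3306 0.02  ]
hL1 [0.4745 0.3519 0.017 ]
hR1 [0.4772 0.3281 0.017 ]
hL2 [0.3798 0.3474 0.017 ]
hR2 [0.38   0.3249 0.017 ]
hole [0.3691 0.336  0.017 ]
fixo tip [0.5727 0.3728 0.017 ]
backL [0.5408 0.3568 0.017 ]
backR [0.5414 0.3328 0.017 ]
```

Run:
```python
from h import *
go(((.534,.331,.10),2.2),((.534,.331,.05),2.2))
```

```text
t 20.0 tcp [0.4553 0.3305 0.2657] grasp [0.4557 0.3306 0.2004] jaw heading -89.6 w 0.0465 F [ 1.5 -0.8  0.3] j7 -111.8
mm [ 1.01e+02  1.00e-01 -7.80e+01] deg [-91.8  -0.4  -0.2]
mm [151.    0.2 -77.6] deg [-91.8  -0.4  -0.2]
```

Request:
carry_out:
  targets: "1 10 0 -8 -8.5 0 0;1 20 0 -16 -17 0 0;1 30 0 -24 -25.5 0 0;1 40 0 -32 -34 0 0;1 50 0 -40 -42.5 0 0;1 60 0 -48 -51 0 0;1 70 0 -56 -59.5 0 0;1 80 0 -64 -68 0 0;1 90 0 -72 -76.5 0 0;1 100 0 -78 -85 0 0"
  grip_force: 20

```text
time_s: 21.0
tcp_pos: [0.5358, 0.3286, 0.1671]
tool_rot: [100.9, 89.5, 6.5]
ft_force: [0.3, 0.3, -0.6]
width: 0.0005
```

Run:
```python
from h import *
go(((.534,.331,.05),2.2),((.534,.331,.04),2.2))
```

```text
t 21.0 tcp [0.5358 0.3286 0.1671] grasp [0.5364 0.3286 0.1018] jaw heading -4.4 w 0.0005 F [ 0.3  0.3 -0.6] j7 -38.7
mm [51.8 -2.4 -2.2] deg [-6.6 -0.1 -0.5]
mm [61.8 -2.5 -2.2] deg [-6.6 -0.1 -0.5]
```

Request:
carry_out:
  targets: "1 20 -2 -2 -6.6 0 -0.5;1 52 -2 -2 -6.6 0 -0.5;1 52 -2 -2 -6.6 0 -0.5;1 58 -2 -2 -6.6 0 -0.5;1 58 -2 -2 -6.6 0 -0.5"

```text
time_s: 21.5
tcp_pos: [0.5352, 0.3303, 0.1102]
tool_rot: [120.9, 89.8, 33.0]
ft_force: [0.4, 0.7, 1.2]
width: 0.0004
```

Run:
```python
from h import *
go(((.534,.331,.04),2.2))
d=snap("wrist","7")
```

```text
t 21.5 tcp [0.5352 0.3303 0.1102] grasp [0.5353 0.3304 0.0449] jaw heading 2.1 w 0.0004 F [0.4 0.7 1.2] j7 -33.9
mm [ 4.8 -1.2 -0.7] deg [-0.1 -0.1 -0.1]
```

View pics/wrist7.png

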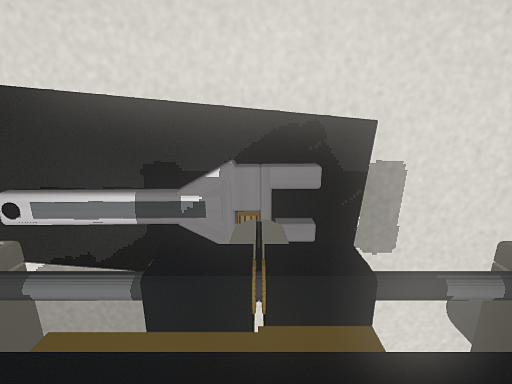

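Request:
carry_out:
  targets: "1 5 -1 -1 0 0 0;1 7 -1 -1 0 0 0;1 7 -1 -1 0 0 0"

```text
time_s: 21.85
tcp_pos: [0.5344, 0.3322, 0.1042]
tool_rot: [124.5, 89.7, 36.7]
ft_force: [-1.1, 0.2, 2.4]
width: 0.0002
```

Run:
```python
from h import *
go(((.514,.330,.036),2.2))
```

```text
t 21.85 tcp [0.5344 0.3322 0.1042] grasp [0.5346 0.3324 0.0389] jaw heading 2.2 w 0.0002 F [-1.1  0.2  2.4] j7 -34.1
mm [  2.8 -20.5   1.4] deg [-0.  -0.2 -0.2]
```

Request:
carry_out:
  targets: "1 2 0 1 0 0 0;1 2 0 1 0 0 0;1 2 0 1 0 0 0"

```text
time_s: 22.15
tcp_pos: [0.5354, 0.3321, 0.1036]
tool_rot: [124.0, 89.5, 36.2]
ft_force: [0.4, -0.3, 5.6]
width: 0.0005
```

Request:
carry_out:
  targets: "1 2 0 0 0 0 0;1 2 0 0 0 0 0;1 2 0 0 0 0 0"

```text
time_s: 22.45
tcp_pos: [0.5367, 0.3322, 0.103]
tool_rot: [118.7, 89.3, 30.8]
ft_force: [0.8, -0.9, 5.3]
width: 0.0002
```

Request:
carry_out:
  targets: "1 4 0 0 0 0 0;1 4 -4 0 0 0 0;1 4 -8 0 0 0 0;1 4 -12 0 0 0 0"

```text
time_s: 22.85
tcp_pos: [0.5299, 0.332, 0.1015]
tool_rot: [112.1, 88.6, 24.2]
ft_force: [6.3, -0.3, 5.5]
width: 0.0007
```

Run:
```python
from h import *
go(((.516,.330,.036),2.2))
```

```text
t 22.85 tcp [0.5299 0.332  0.1015] grasp [0.5314 0.3327 0.0363] jaw heading 2.1 w 0.0007 F [ 6.3 -0.3  5.5] j7 -34.6
mm [ -0.1 -14.    1.5] deg [-0.1 -0.5 -1.3]
```

Run:
```python
from h import *
d=snap("wrist","8")
im=d["pixels"][:,:,::-1]
cv2.imwrite("pics/w8a.png",cv2.resize(im[130:260,170:350],None,fx=4,fy=4,interpolation=cv2.INTER_CUBIC))
go()
```

```text
t 22.9 tcp [0.5292 0.3321 0.1016] grasp [0.5306 0.3328 0.0363] jaw heading 2.1 w 0.0003 F [ 4.7 -0.9  5.9] j7 -34.6
```

View pics/w8a.png

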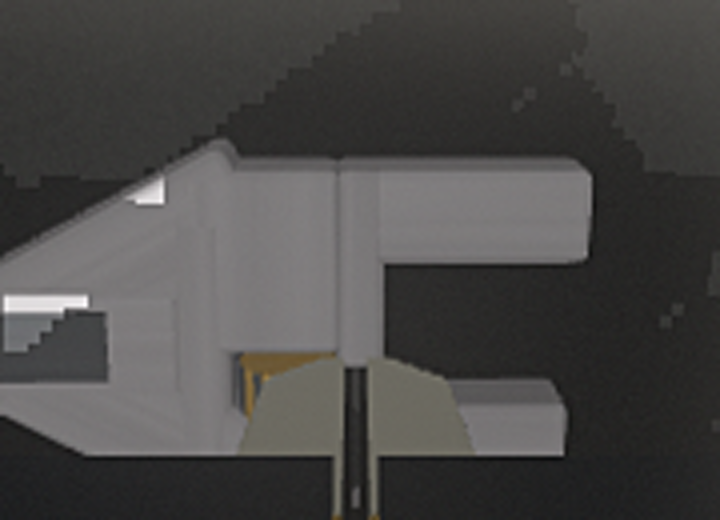

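Run:
```python
from h import *
d=dict(np.load("wrist8.npz"))
P=lambda u,v,z=.017: ray(d,u/4+170,v/4+130,z).round(4)
print("tip",P(590,210),"back",P(384,300),"fixface",P(480,262),"movface top",P(500,405), "worm xs",P(237,355,.017),P(338,355,.017))
d=dict(np.load("wrist7.npz"))
print("tip7",ray(d,321,177,.017),"back7",ray(d,271,200,.017))
```

```text
tip [0.5669 0.3672 0.017 ] back [0.5348 0.3513 0.017 ] fixface [0.5499 0.3581 0.017 ] movface top [0.5548 0.3335 0.017 ] worm xs [0.5111 0.3412 0.017 ] [0.5276 0.3416 0.017 ]
tip7 [0.57405814 0.36681599 0.017     ] back7 [0.54182476 0.34977227 0.017     ]
```

Request:
carry_out:
  targets: "1 -8 0 1 0 0 -1;1 -8 -8 1 0 0 -1;1 -8 -8 1 0 0 -1"

```text
time_s: 23.2
tcp_pos: [0.5193, 0.3308, 0.109]
tool_rot: [165.5, 89.5, 77.7]
ft_force: [-1.1, 0.5, -0.9]
width: 0.0007
```

Run:
```python
from h import *
go(((.524,.332,.038),2.2),((.514,.332,.038),2.2))
```

```text
t 23.2 tcp [0.5193 0.3308 0.109 ] grasp [0.5194 0.3314 0.0437] jaw heading 2.2 w 0.0007 F [-1.1  0.5 -0.9] j7 -34.5
mm [ 5.7  4.8 -0.9] deg [-0.  -0.5 -0.1]
mm [ 5.7 -5.2 -1.3] deg [-0.  -0.5 -0.1]
```

Request:
carry_out:
  targets: "1 3 5 -1 0 0 0;1 9 5 -1 0 0 0;1 9 5 -1 0 0 0"

```text
time_s: 23.5
tcp_pos: [0.5288, 0.3326, 0.1022]
tool_rot: [132.3, 89.0, 44.4]
ft_force: [3.5, -0.6, 8.9]
width: 0.0008
```

Run:
```python
from h import *
go(((.524,.332,.038),2.2),((.514,.332,.038),2.2))
```

```text
t 23.5 tcp [0.5288 0.3326 0.1022] grasp [0.5296 0.3333 0.0369] jaw heading 2.1 w 0.0008 F [ 3.5 -0.6  8.9] j7 -34.4
mm [-1.2 -4.8  0.4] deg [-0.1 -0.7 -0.7]
mm [ -1.3 -14.7  -0. ] deg [-0.1 -0.7 -0.7]
```

Request:
carry_out:
  targets: "1 -12 0 1 0 0 -1;1 -12 -10 1 0 0 -1;1 -12 -10 1 0 0 -1"

```text
time_s: 23.8
tcp_pos: [0.5163, 0.3313, 0.1131]
tool_rot: [-143.4, 89.2, 128.8]
ft_force: [-0.4, 0.1, -0.5]
width: 0.0007
```

Run:
```python
from h import *
d=snap("wrist","9")
im=d["pixels"][:,:,::-1]
cv2.imwrite("pics/w9a.png",cv2.resize(im[130:260,170:350],None,fx=4,fy=4,interpolation=cv2.INTER_CUBIC))
go()
```

```text
t 23.85 tcp [0.5167 0.3312 0.1129] grasp [0.5161 0.3319 0.0476] jaw heading 2.2 w 0.0003 F [-0.3 -0.4 -0.4] j7 -34.3
```

View pics/w9a.png

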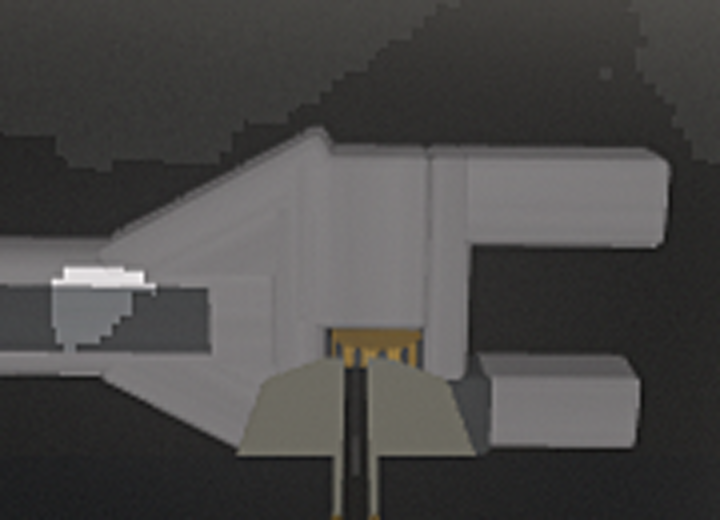

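Run:
```python
from h import *
go(((.524,.332,.06),-87.8))
d=dict(np.load("wrist9.npz"))
P=lambda u,v,z=.017: ray(d,u/4+170,v/4+130,z).round(4)
print("tip",P(667,200),"back",P(470,300),"fixface",P(560,246),"movface",P(560,380), "worm xs",P(327,330,.017),P(423,330,.017))
```

```text
t 23.85 tcp [0.5167 0.3312 0.1129] grasp [0.5161 0.3319 0.0476] jaw heading 2.2 w 0.0003 F [-0.3 -0.4 -0.4] j7 -34.3
mm [-12.5   7.2  -0.6] deg [90.  -0.1  0.8]
tip [0.5656 0.3664 0.017 ] back [0.5336 0.3475 0.017 ] fixface [0.5483 0.3578 0.017 ] movface [0.5504 0.3334 0.017 ] worm xs [0.5092 0.3411 0.017 ] [0.5258 0.3417 0.017 ]
```

Request:
carry_out:
  targets: "1 -12 7 -1 8.5 0 0.8;1 -12 7 -1 17 0 0.8;1 -12 7 -1 25.5 0 0.8;1 -12 7 -1 34 0 0.8;1 -12 7 -1 42.5 0 0.8;1 -12 7 -1 51 0 0.8;1 -12 7 -1 59.5 0 0.8;1 -12 7 -1 68 0 0.8;1 -12 7 -1 76.5 0 0.8;1 -12 7 -1 85 0 0.8"

```text
time_s: 24.85
tcp_pos: [0.5227, 0.3325, 0.1236]
tool_rot: [-74.5, 89.9, 112.4]
ft_force: [0.7, 0.5, 0.2]
width: 0.0002
```

Run:
```python
from h import *
go(((.523,.332,.046),-87.8),((.523,.332,.039),-87.8))
```

```text
t 24.85 tcp [0.5227 0.3325 0.1236] grasp [0.5227 0.3325 0.0583] jaw heading -83.1 w 0.0002 F [0.7 0.5 0.2] j7 -96.9
mm [12.3  0.5 -0.3] deg [4.7 0.  0.1]
mm [19.3  0.5 -0.3] deg [4.7 0.  0.1]
```

Request:
carry_out:
  targets: "1 12 0 0 4.7 0 0;1 18 0 0 4.7 0 0;1 23 0 0 4.7 0 0;1 23 0 0 4.7 0 0"

```text
time_s: 25.25
tcp_pos: [0.5241, 0.3325, 0.104]
tool_rot: [-136.6, 89.8, 45.7]
ft_force: [-3.0, -1.6, 18.2]
width: 0.0007
```

Run:
```python
from h import *
go(((.523,.332,.039),-87.8),((.512,.332,.039),-87.8))
```

```text
t 25.25 tcp [0.5241 0.3325 0.104 ] grasp [0.5243 0.3327 0.0387] jaw heading -87.7 w 0.0007 F [-3.  -1.6 18.2] j7 -99.6
mm [-0.3  0.4  1.2] deg [ 0.1 -0.2  0.1]
mm [-0.3 -0.  12.2] deg [ 0.1 -0.2  0.1]
```

Request:
carry_out:
  targets: "1 3 0 3 0 0 0;1 3 0 6 0 0 0;1 3 0 9 0 0 0;1 3 0 12 0 0 0;1 3 0 13 0 0 0"

```text
time_s: 25.75
tcp_pos: [0.5153, 0.332, 0.1041]
tool_rot: [-160.4, 89.2, 22.0]
ft_force: [2.6, -0.7, 11.9]
width: 0.0004
```

Run:
```python
from h import *
go(((.523,.332,.050),-87.8))
d=snap("wrist","10")
im=d["pixels"][:,:,::-1]
cv2.imwrite("pics/w10a.png",cv2.resize(im[60:260,170:350],None,fx=3.5,fy=3,interpolation=cv2.INTER_CUBIC))
```

```text
t 25.75 tcp [0.5153 0.332  0.1041] grasp [0.5162 0.3324 0.0388] jaw heading -87.6 w 0.0004 F [ 2.6 -0.7 11.9] j7 -99.5
mm [-11.1   0.3  -7.8] deg [ 0.2 -0.8  0.3]
```

View pics/w10a.png

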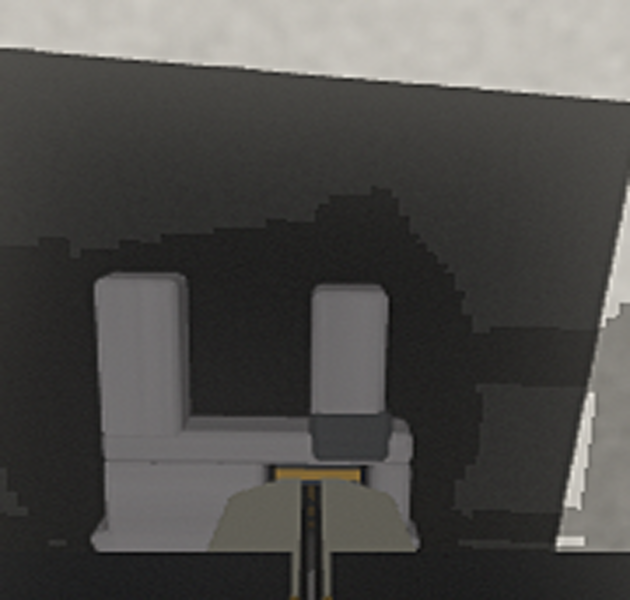

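Request:
carry_out:
  targets: "1 3 0 3 0 0 0;1 3 0 6 0 0 0;1 3 0 8 0 0 0;1 -10 0 8 0 0 0;1 -10 -1 -6 0 -0.5 0;1 -10 -1 -8 0 -0.5 0;1 -10 -1 -8 0 -0.5 0"

```text
time_s: 26.5
tcp_pos: [0.5226, 0.3331, 0.1137]
tool_rot: [-129.5, 89.7, 53.0]
ft_force: [-1.0, 0.3, 0.4]
width: 0.0
```

Run:
```python
from h import *
go(((.524,.3322,.039),-87.8))
d=snap("wrist","11")
im=d["pixels"][:,:,::-1]
cv2.imwrite("pics/w11a.png",cv2.resize(im[60:260,150:350],None,fx=3,fy=3,interpolation=cv2.INTER_CUBIC))
```

```text
t 26.5 tcp [0.5226 0.3331 0.1137] grasp [0.5228 0.3333 0.0484] jaw heading -87.5 w 0.0 F [-1.   0.3  0.4] j7 -99.8
mm [ 9.4  1.  -1.3] deg [ 0.3 -0.2  0.2]
```

View pics/w11a.png

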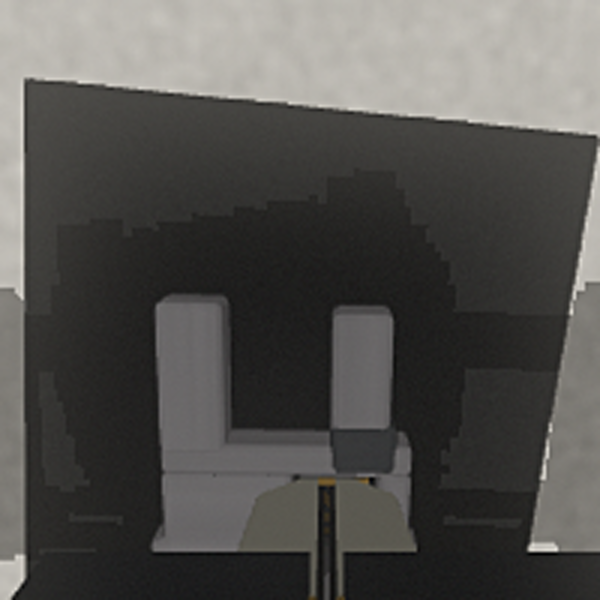

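Run:
```python
from h import *
for t,sc,pts in(("10",(3.5,3,170,60),dict(fixT=(189,290),fixR=(186,425),mov=(312,295),movR=(311,410))),("11",(3,3,150,60),dict(fixT=(229,310),fixR=(226,440),mov=(332,310),movR=(331,425)))):
    d=dict(np.load(f"wrist{t}.npz"))
    # fixed-jaw inner top edge seen left bevel; mov inner top edge
    for k,(u,v) in pts.items(): print(t,k,ray(d,u/sc[0]+sc[2],v/sc[1]+sc[3],.017).round(4))
```

```text
10 fixT [0.5636 0.3561 0.017 ]
10 fixR [0.534  0.3564 0.017 ]
10 mov [0.5634 0.334  0.017 ]
10 movR [0.5384 0.3331 0.017 ]
11 fixT [0.5642 0.3565 0.017 ]
11 fixR [0.5338 0.3569 0.017 ]
11 mov [0.5651 0.3337 0.017 ]
11 movR [0.5385 0.3328 0.017 ]
```

Request:
carry_out:
  targets: "1 8 1 -2 0 0 0;1 13 1 -2 0 0 0;1 13 1 0 0 0 0;1 13 1 4 0 0 0;1 13 1 8 0 0 0;1 13 1 12 0 0 0;1 13 1 15 0 0 0;1 13 1 16 0 0 0"

```text
time_s: 27.35
tcp_pos: [0.5107, 0.3319, 0.104]
tool_rot: [-153.5, 89.0, 29.0]
ft_force: [2.5, -0.6, 13.2]
width: 0.0005
```

Run:
```python
from h import *
go(((.524,.3322,.049),-87.8))
```

```text
t 27.35 tcp [0.5107 0.3319 0.104 ] grasp [0.5117 0.3324 0.0387] jaw heading -87.6 w 0.0005 F [ 2.5 -0.6 13.2] j7 -99.4
mm [-10.1   0.1 -13.5] deg [ 0.2 -0.9  0.4]
```

Good stroke. Return and repeat.

Request:
carry_out:
  targets: "1 -10 0 0 0 -1 0;1 -10 0 -12 0 -1 0;1 -10 0 -14 0 -1 0;1 0 0 -14 0 -1 0;1 4 0 -14 0 -1 0;1 4 0 -12 0 -1 0;1 4 0 -8 0 -1 0;1 4 0 -4 0 -1 0;1 4 0 0 0 -1 0;1 4 0 3 0 -1 0"

```text
time_s: 28.35
tcp_pos: [0.5131, 0.3319, 0.1039]
tool_rot: [-138.1, 89.1, 44.2]
ft_force: [3.1, -1.0, 18.4]
width: 0.0004
```

Run:
```python
from h import *
go(((.524,.3322,.049),-87.8))
```

```text
t 28.35 tcp [0.5131 0.3319 0.1039] grasp [0.5139 0.3326 0.0386] jaw heading -87.7 w 0.0004 F [ 3.1 -1.  18.4] j7 -99.3
mm [-10.3   0.  -11. ] deg [ 0.1 -0.7  0.6]
```

Request:
carry_out:
  targets: "1 -10 0 0 0 -1 0;1 -10 0 -11 0 -1 0;1 -10 0 -13 0 -1 0;1 0 0 -13 0 -1 0;1 3 0 -12 0 -1 0;1 3 0 -9 0 -1 0;1 3 0 -5 0 -1 0;1 3 0 -1 0 -1 0;1 3 0 3 0 -1 0;1 3 0 5 0 -1 0"

```text
time_s: 29.35
tcp_pos: [0.5133, 0.3317, 0.104]
tool_rot: [-119.8, 89.1, 62.5]
ft_force: [4.1, -0.0, 17.7]
width: 0.0006
```

Request:
carry_out:
  targets: "1 -10 0 0 0 -1 0;1 -60 0 -1 0 -1 0;1 -105 0 30 0 -1 0;1 -150 0 60 0 -1 0;1 -150 0 60 0 -1 0;1 -150 0 60 0 -1 0"

```text
time_s: 29.95
tcp_pos: [0.4513, 0.3279, 0.2534]
tool_rot: [-55.8, 89.0, 126.6]
ft_force: [0.6, -0.6, -0.5]
width: 0.0005
```

Run:
```python
from h import *
go()
d=snap("wrist","12")
im=d["pixels"][:,:,::-1]
cv2.imwrite("pics/w12a.png",cv2.resize(im[40:180,200:320],None,fx=5,fy=4.2,interpolation=cv2.INTER_CUBIC) if 0 else cv2.resize(im[50:170,190:330],None,fx=5,fy=5,interpolation=cv2.INTER_CUBIC))
```

```text
t 29.95 tcp [0.4513 0.3279 0.2534] grasp [0.4506 0.3288 0.1881] jaw heading -87.6 w 0.0005 F [ 0.6 -0.6 -0.5] j7 -106.6
```

View pics/w12a.png

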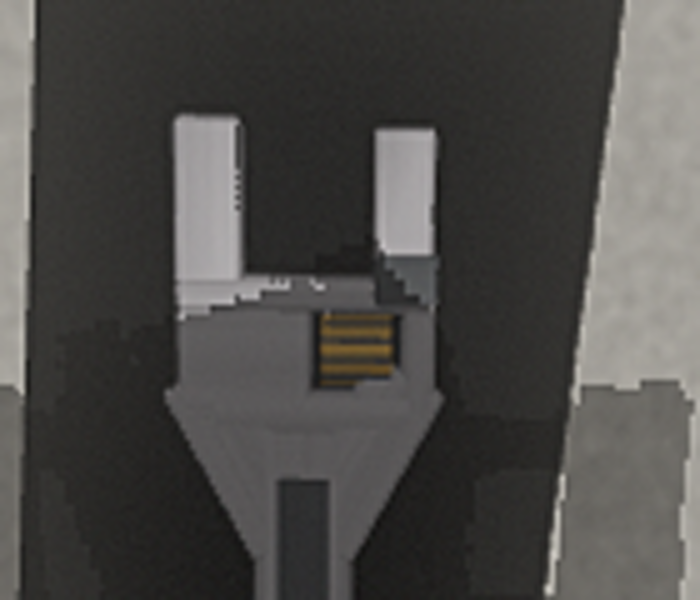

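```bash
cat >> h.py <<'E'
def P(d,u,v,z,x0,y0,f): return ray(d,u/f+x0,v/f+y0,z).round(4)
E
python3 - <<'E'
from h import *
d=dict(np.load("wrist12.npz"))
for n,u,v in(("fixout",174,200),("fixin top",238,140),("fixin mid",239,200),("movin",375,140),("movin2",376,230),("movout",436,200),("headL",179,340),("headR",437,340),("back",310,272),("tipfix",205,117),("tipmov",405,128),("hL",256,580),("hR",353,580),("wormc",357,350)): print(n,P(d,u,v,.017 if n!="wormc" else .02,190,50,5))
d=dict(np.load("wrist6.npz"))
print("before: tips width", P(d,193,200,.017,150,0,2.5),P(d,224.5,200,.017,150,0,2.5),P(d,283,200,.017,150,0,2.5),P(d,311.5,200,.017,150,0,2.5))
E
```

```text
fixout [0.5475 0.3723 0.017 ]
fixin top [0.5603 0.3584 0.017 ]
fixin mid [0.5481 0.358  0.017 ]
movin [0.5615 0.3286 0.017 ]
movin2 [0.543  0.3275 0.017 ]
movout [0.5497 0.3147 0.017 ]
headL [0.5178 0.371  0.017 ]
headR [0.5201 0.3127 0.017 ]
back [0.5336 0.3418 0.017 ]
tipfix [0.5647 0.3656 0.017 ]
tipmov [0.5641 0.3222 0.017 ]
hL [0.4635 0.3523 0.017 ]
hR [0.4645 0.3293 0.017 ]
wormc [0.5173 0.3306 0.02  ]
before: tips width [0.5652 0.373  0.017 ] [0.5653 0.3587 0.017 ] [0.5655 0.3323 0.017 ] [0.5657 0.3194 0.017 ]
```

Run:
```python
from h import *
go(((.524,.332,.049),-87.8))
```

```text
t 30.0 tcp [0.4516 0.3274 0.2522] grasp [0.4509 0.3282 0.1869] jaw heading -87.7 w 0.0005 F [ 0.2  0.  -0.8] j7 -106.6
mm [ 1.371e+02  1.000e-01 -7.400e+01] deg [0.1 0.6 0.7]
```

Request:
carry_out:
  targets: "1 45 0 -37 0 0.6 0.7;1 90 0 -74 0 0.6 0.7;1 130 0 -74 0 0.6 0.7;1 137 0 -74 0 0.6 0.7;1 137 0 -74 0 0.6 0.7"

```text
time_s: 30.5
tcp_pos: [0.5224, 0.3306, 0.1101]
tool_rot: [27.1, 89.5, -150.7]
ft_force: [-0.9, 0.3, 0.3]
width: 0.0005
```

Run:
```python
from h import *
go(((.524,.332,.039),-87.8))
```

```text
t 30.5 tcp [0.5224 0.3306 0.1101] grasp [0.5218 0.3303 0.0448] jaw heading -87.7 w 0.0005 F [-0.9  0.3  0.3] j7 -99.8
mm [ 5.8 -1.4 -1.7] deg [ 0.1  0.5 -0.2]
```

Request:
carry_out:
  targets: "1 3 -1 -3 0 0 0;1 9 -1 -3 0 0 0;1 9 -1 0 0 0 0;1 9 -1 4 0 0 0;1 9 -1 8 0 0 0;1 9 -1 12 0 0 0;1 9 -1 14 0 0 0;1 -5 -1 14 0 0 0;1 -5 -1 0 0 0 0;1 -5 -1 -3 0 0 0"

```text
time_s: 31.5
tcp_pos: [0.5259, 0.332, 0.1165]
tool_rot: [25.9, 89.6, -151.8]
ft_force: [-0.4, 0.7, -0.0]
width: 0.0008
```

Run:
```python
from h import *
go(((.524,.332,.039),-87.8))
```

```text
t 31.5 tcp [0.5259 0.332  0.1165] grasp [0.5255 0.3318 0.0512] jaw heading -87.7 w 0.0008 F [-0.4  0.7 -0. ] j7 -100.0
mm [12.2 -0.1  1.9] deg [ 0.1  0.4 -0.2]
```

Request:
carry_out:
  targets: "1 9 0 2 0 0 0;1 15 0 2 0 0 0;1 15.5 0 2 0 0 0;1 15.5 0 6 0 0 0;1 15.5 0 10 0 0 0;1 15.5 0 14 0 0 0;1 15.5 0 17 0 0 0;1 0 0 17 0 0 0;1 -50 0 17 0 0 0;0 -70 0 30 0 0 0"

```text
time_s: 32.5
tcp_pos: [0.4981, 0.331, 0.1898]
tool_rot: [37.2, 89.8, -140.6]
ft_force: [0.2, 0.1, -0.7]
width: 0.0046
```

Run:
```python
from h import *
go(((.463,.341,.09),-87.8),((.463,.341,.024),-87.8))
d=snap("wrist","13")
im=d["pixels"][:,:,::-1]
cv2.imwrite("pics/w13a.png",cv2.resize(im[80:240,190:330],None,fx=4,fy=4,interpolation=cv2.INTER_CUBIC))
```

```text
t 32.5 tcp [0.4981 0.331  0.1898] grasp [0.4979 0.3309 0.1245] jaw heading -87.8 w 0.0046 F [ 0.2  0.1 -0.7] j7 -103.0
mm [ 34.5 -11.4  34.6] deg [-0.   0.1 -0.1]
mm [100.5 -11.5  34.4] deg [-0.   0.1 -0.1]
```

View pics/w13a.png

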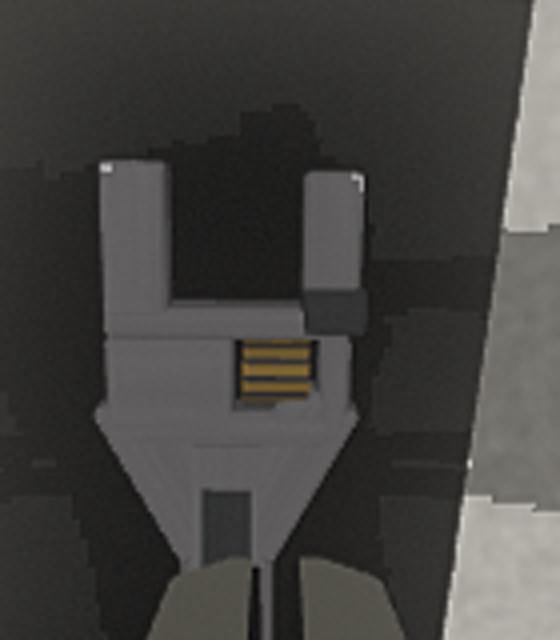

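Run:
```python
from h import *
d=dict(np.load("wrist13.npz"))
for n,u,v in(("fixin",165,180),("fixin2",165,280),("movin",304,190),("movin2",304,270),("back",220,300),("hL",178,550),("hR",275,550),("wormc",276,372),("tipfix",133,161)): print(n,P(d,u,v,.02 if n=="wormc" else .017,190,80,4))
```

```text
fixin [0.5614 0.3578 0.017 ]
fixin2 [0.5387 0.3576 0.017 ]
movin [0.5604 0.3261 0.017 ]
movin2 [0.5422 0.3253 0.017 ]
back [0.5345 0.3447 0.017 ]
hL [0.4716 0.3537 0.017 ]
hR [0.4725 0.3295 0.017 ]
wormc [0.5184 0.3309 0.02  ]
tipfix [0.5653 0.3651 0.017 ]
```

Request:
carry_out:
  targets: "-0.1 5 -11 32 0 0 0;-0.1 30 -11 32 0 0 0;-0.1 55 -11 32 0 0 0;-0.1 85 -11 32 0 0 0;-0.1 100 -11 32 0 0 0;-0.1 100 -11 32 0 0 0;1 100 -11 32 0 0 0;1 100 -11 32 0 0 0;1 100 -11 32 0 0 0;1 100 -11 32 0 0 0"
  grip_force: 45

```text
time_s: 33.55
tcp_pos: [0.463, 0.3419, 0.0925]
tool_rot: [-22.5, 89.8, 159.8]
ft_force: [-0.0, -1.3, 2.8]
width: 0.0236
```

Run:
```python
from h import *
go()
```

```text
t 33.55 tcp [0.463  0.3419 0.0925] grasp [0.4628 0.342  0.0272] jaw heading -87.7 w 0.0236 F [-0.  -1.3  2.8] j7 -100.9
```

Request:
carry_out:
  targets: "0.3 1 0 -1 0 0 0;0.3 4 0 -1 0 0 0;0.3 4 0 -1 0 0 0;1 4 0 -1 0 0 0;1 4 0 -1 0 0 0;1 4 0 -1 0 0 0;1 4 0 -1 0 0 0"

```text
time_s: 34.25
tcp_pos: [0.4639, 0.3419, 0.0883]
tool_rot: [-19.9, 89.8, 162.4]
ft_force: [-0.1, 0.1, -1.7]
width: 0.0236
```

Request:
carry_out:
  targets: "1 -15 0 0 0 0 0;1 -45 0 0 0 0 0;1 -80 0 0 0 0 0;1 -80 0 0 0 0 0;1 -80 0 0 0 0 0"

```text
time_s: 34.75
tcp_pos: [0.4637, 0.3418, 0.1686]
tool_rot: [-25.8, 89.8, 156.5]
ft_force: [-0.7, 1.0, -4.9]
width: 0.0235
```

Run:
```python
from h import *
d=snap("wrist","14")
im=d["pixels"][:,:,::-1]
cv2.imwrite("pics/w14a.png",cv2.resize(im[20:260,150:350],None,fx=2.5,fy=2.5,interpolation=cv2.INTER_CUBIC))
go(((.483,-.014,.1),-76.4))
```

```text
t 34.8 tcp [0.4629 0.3415 0.1674] grasp [0.4625 0.3415 0.1021] jaw heading -87.7 w 0.0234 F [-0.5 -0.  -5.4] j7 -103.9
mm [  2.  356.   -5.7] deg [-11.3   0.4   0. ]
```

View pics/w14a.png

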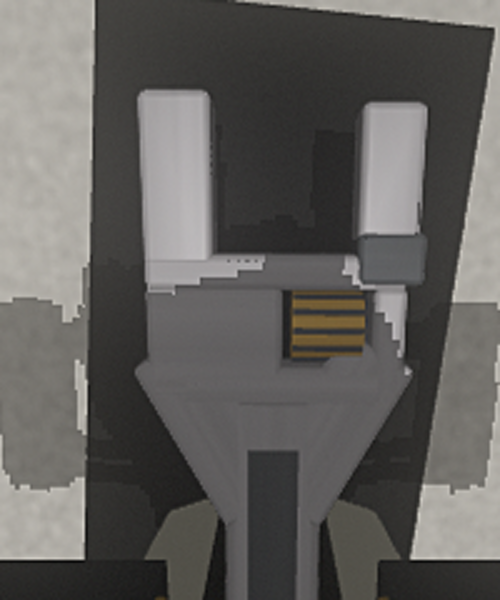

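```bash
cat >> h.py <<'E'
def toolpt(p):
    s,t,R=st(); return R.inv().apply(np.array(p)-t)*1e3
E
python3 - <<'E'
from h import *
d=dict(np.load("wrist14.npz"))
for n,u,v in(("fixin",210,120),("fixin2",210,240),("movin",361,120),("movin2",360,235),("back",280,256),("hL",228,560),("hR",318,560),("tipfix",175,90),("tipmov",395,102),("fixout",139,120)):
    p=P(d,u,v,.096,150,20,2.5); print(n,p,toolpt(p).round(1))
g=d["z_map"]
# height of wrench top from depth
for n,u,v in(("fixtip",175,120),("fixroot",175,240),("movtip",395,130),("handle",322/2.5*2.5-10,545)):
    c=(int(u/2.5+150),int(v/2.5+20)); K=d["intrinsics"];E=d["extrinsics"];z=g[c[1],c[0]]
    q=E@np.array([(c[0]-K[0,2])/K[0,0]*z,-(c[1]-K[1,2])/K[1,1]*z,-z,1]); print(n,q[:3].round(4))
E
```

```text
fixin [0.5597 0.3585 0.096 ] [ 70.8 -13.  -97.8]
fixin2 [0.5354 0.3582 0.096 ] [ 71.  -13.7 -73.5]
movin [0.5609 0.3269 0.096 ] [ 70.8  18.6 -97.7]
movin2 [0.5377 0.3254 0.096 ] [ 71.   19.1 -74.5]
back [0.5326 0.3427 0.096 ] [ 71.    1.7 -70.1]
hL [0.4585 0.3525 0.096 ] [ 71.4 -11.1   3.5]
hR [0.4594 0.33   0.096 ] [71.4 11.4  3.6]
tipfix [0.5651 0.3659 0.096 ] [  70.8  -20.2 -103.5]
tipmov [0.5646 0.3201 0.096 ] [  70.8   25.5 -101.2]
fixout [0.5591 0.3734 0.096 ] [ 70.8 -28.  -97.8]
fixtip [0.5593 0.3658 0.0964]
fixroot [0.5351 0.3657 0.0969]
movtip [0.5589 0.32   0.0983]
handle [0.4641 0.3324 0.0976]
```

Run:
```python
from h import *
go(((.4814,-.015,.1),-76.4),((.4814,-.015,.064),-76.4))
```

```text
t 34.8 tcp [0.4629 0.3415 0.1674] grasp [0.4625 0.3415 0.1021] jaw heading -87.7 w 0.0234 F [-0.5 -0.  -5.4] j7 -103.9
mm [  2. 357.  -4.] deg [-11.3   0.4   0. ]
mm [ 38.  357.   -4.2] deg [-11.3   0.4   0. ]
```

Request:
carry_out:
  targets: "1 2 30 0 -1 0 0;1 2 68 -1 -2 0 0;1 2 106 -1 -3 0 0;1 2 144 -1 -4 0 0;1 2 182 -2 -6 0 0;1 2 220 -2 -7 0 0;1 2 258 -3 -8 0 0;1 2 296 -3 -9 0 0;1 2 330 -4 -10 0 0;1 2 357 -4 -11.3 0 0"

```text
time_s: 35.8
tcp_pos: [0.4801, -0.0176, 0.1638]
tool_rot: [-7.6, 89.4, -174.0]
ft_force: [1.0, 0.5, -4.7]
width: 0.0234
```

Request:
carry_out:
  targets: "1 10 0 0 0 0 0;1 20 0 0 0 0 0;1 30 0 0 0 0 0;1 36 0 0 0 0 0;1 36 0 0 0 0 0"

```text
time_s: 36.3
tcp_pos: [0.4791, -0.0163, 0.1265]
tool_rot: [-11.9, 89.3, -178.2]
ft_force: [-0.3, 0.5, -4.5]
width: 0.0236
```

Run:
```python
from h import *
go(((.4814,-.015,.064),-76.4))
d=snap("wrist","15")
im=d["pixels"][:,:,::-1]
cv2.imwrite("pics/w15a.png",cv2.resize(im[20:260,150:350],None,fx=2.5,fy=2.5,interpolation=cv2.INTER_CUBIC))
cv2.imwrite("pics/w15b.png",cv2.resize(im[60:160,190:320],None,fx=6,fy=6,interpolation=cv2.INTER_CUBIC))
```

```text
t 36.3 tcp [ 0.4791 -0.0163  0.1265] grasp [ 0.4782 -0.0163  0.0612] jaw heading -76.3 w 0.0236 F [-0.3  0.5 -4.5] j7 -57.4
mm [-2.9 -0.7 -2.5] deg [0.1 0.7 0.2]
```

View pics/w15a.png

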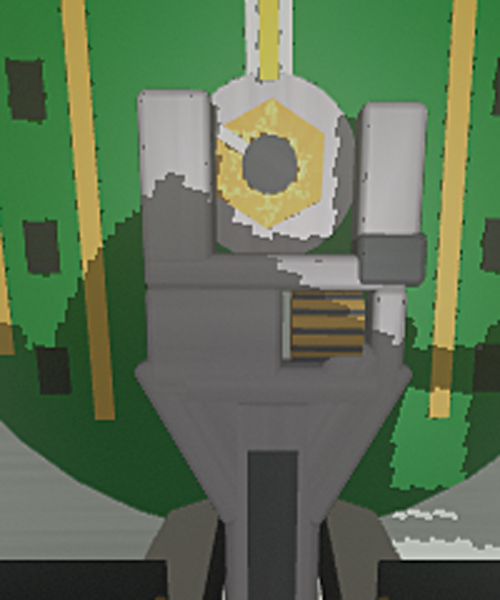

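View pics/w15b.png

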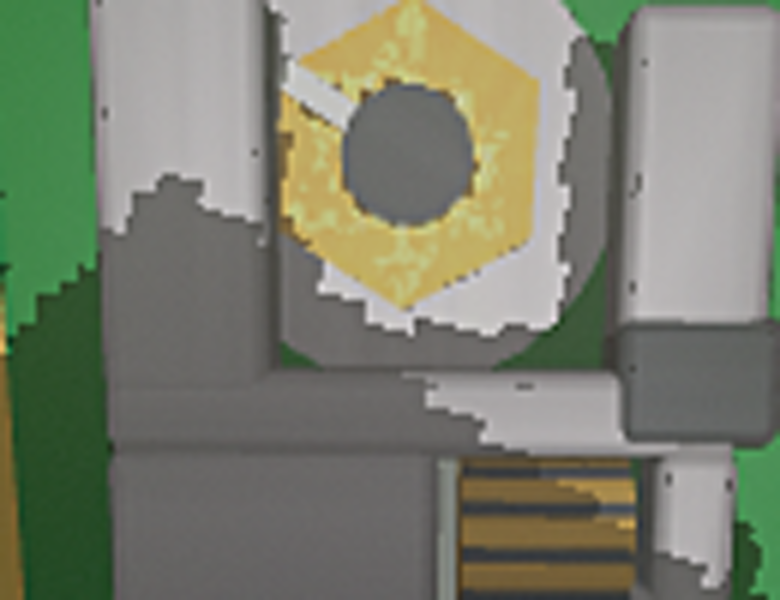

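Run:
```python
from h import *
d=dict(np.load("wrist15.npz"))
for n,u,v in(("c0",413,-2),("c3",404,306),("c1",541,82),("c2",531,240),("ctr",408,153),("left edge lo",280,235)):
    p=P(d,u,v,.024 if n!="ctr" else .025,190,60,6); print(n,p,toolpt(p).round(1))
a=P(d,413,-2,.024,190,60,6);b=P(d,404,306,.024,190,60,6)
print("heading",np.degrees(np.arctan2(*(a-b)[[1,0]])),"center",(a+b)/2,toolpt((a+b)/2))
a=P(d,541,82,.024,190,60,6);b=P(d,531,240,.024,190,60,6); print("flat heading",np.degrees(np.arctan2(*(a-b)[[1,0]])))
s,t,R=st(); zt=t[2]-.0713+.001; print(zt)
for n,u,v in(("fixin",262,100),("fixin2",262,350),("movin",625,60),("movin2",620,300),("back",330,371)):
    p=P(d,u,v,zt,190,60,6); print(n,p,toolpt(p).round(1))
```

```text
c0 [0.5808 0.0086 0.024 ] [ 101.9   -0.4 -105.6]
c3 [0.551  0.0024 0.024 ] [102.3  -1.4 -75.1]
c1 [ 0.5762 -0.0062  0.024 ] [102.   12.9 -97.6]
c2 [ 0.5608 -0.0092  0.024 ] [102.2  12.2 -81.9]
ctr [0.5661 0.0056 0.025 ] [101.1  -0.9 -90.5]
left edge lo [0.555 0.017 0.024] [102.2 -14.6 -82.5]
heading 11.752932250664173 center [0.5659 0.0055 0.024 ] [102.11878651  -0.88088737 -90.34132947]
flat heading 11.023455963743084
0.05683183873521114
fixin [0.5646 0.018  0.0568] [ 69.3 -13.4 -91.7]
fixin2 [0.5443 0.0137 0.0568] [ 69.6 -14.  -70.9]
movin [ 0.5749 -0.0114  0.0568] [ 69.2  17.6 -94.7]
movin2 [ 0.5559 -0.0163  0.0568] [ 69.5  17.9 -75.1]
back [0.5439 0.0073 0.0568] [ 69.6  -7.9 -69. ]
```

Run:
```python
from h import *
go(((.479,-.0103,.055),-78.3),((.479,-.0103,.029),-78.3))
```

```text
t 36.35 tcp [ 0.4795 -0.0166  0.1271] grasp [ 0.4787 -0.0166  0.0618] jaw heading -76.4 w 0.0237 F [-0.4 -0.3 -4.3] j7 -57.4
mm [ 6.8 -6.2 -1.1] deg [1.9 0.6 0.1]
mm [32.8 -6.2 -1.4] deg [1.9 0.6 0.1]
```

Request:
carry_out:
  targets: "1 3 -6 -1 1.9 0.6 0;1 7 -6 -1 1.9 0.6 0;1 7 -6 -1 1.9 0.6 0;1 7 -6 -1 1.9 0.6 0"

```text
time_s: 36.75
tcp_pos: [0.479, -0.0105, 0.1202]
tool_rot: [-67.4, 89.9, 124.3]
ft_force: [-0.2, 0.4, -3.8]
width: 0.0233
```

Run:
```python
from h import *
go(((.479,-.0103,.029),-78.3))
d=snap("wrist","16")
im=d["pixels"][:,:,::-1]
cv2.imwrite("pics/w16b.png",cv2.resize(im[40:160,190:320],None,fx=5,fy=5,interpolation=cv2.INTER_CUBIC))
```

```text
t 36.75 tcp [ 0.479  -0.0105  0.1202] grasp [ 0.479  -0.0104  0.0549] jaw heading -78.3 w 0.0233 F [-0.2  0.4 -3.8] j7 -58.6
mm [25.9 -0.1 -0. ] deg [0.  0.  0.1]
```

View pics/w16b.png

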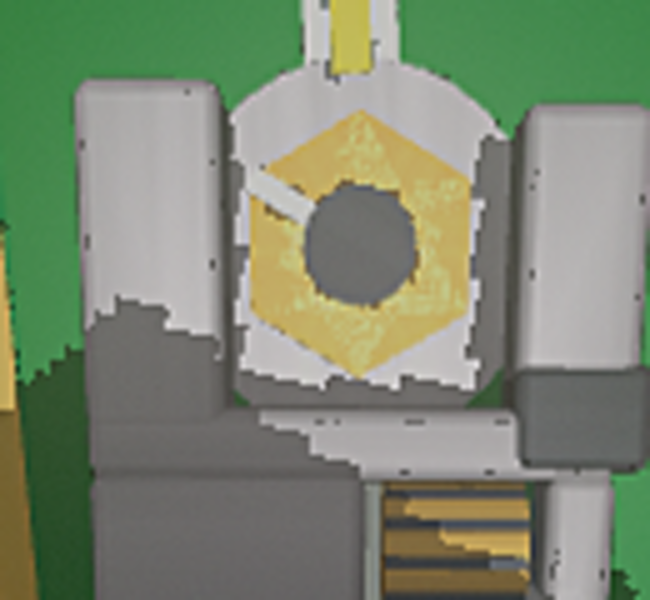

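Request:
carry_out:
  targets: "1 6 0 0 0 0 0;1 12 0 0 0 0 0;1 18 0 0 0 0 0;1 23 0 0 0 0 0;1 25 0 0 0 0 0;1 26 0 0 0 0 0"

```text
time_s: 37.4
tcp_pos: [0.4787, -0.0107, 0.0952]
tool_rot: [-68.9, 89.8, 122.9]
ft_force: [-4.0, 0.6, 16.3]
width: 0.0236
```

Run:
```python
from h import *
go()
d=snap("wrist","17")
im=d["pixels"][:,:,::-1]
cv2.imwrite("pics/w17b.png",cv2.resize(im[40:180,180:330],None,fx=4.5,fy=4.3,interpolation=cv2.INTER_CUBIC))
```

```text
t 37.4 tcp [ 0.4787 -0.0107  0.0952] grasp [ 0.4786 -0.0105  0.0299] jaw heading -78.3 w 0.0236 F [-4.   0.6 16.3] j7 -57.6
```

View pics/w17b.png

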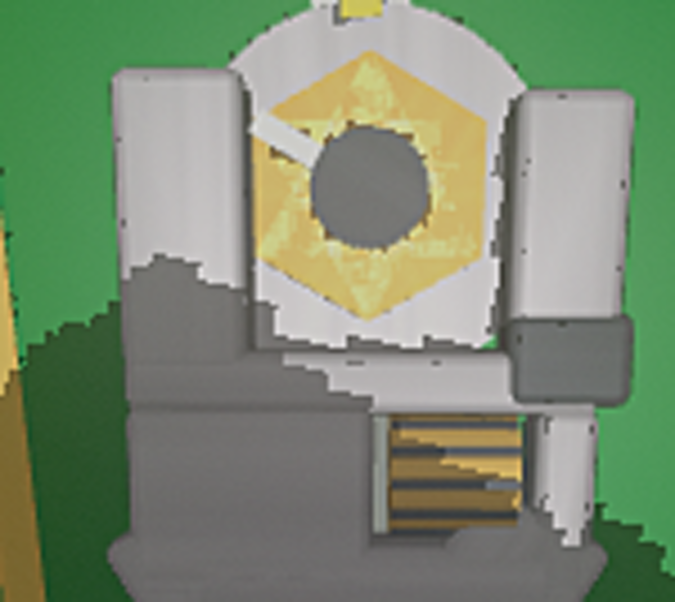

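Request:
carry_out:
  targets: "0.3 -3 0 0 0 0 0;0.3 -3 0 0 0 0 0;0.3 -10 0 0 0 0 0;1 -45 0 0 0 0 0;1 -45 12 -25 0 0 0;1 -45 12 -48 0 0 0;1 -30 12 -48 0 0 0;1 -25 12 -48 0 0 0;1 -25 12 -48 0 0 0"
  grip_force: 20

```text
time_s: 38.35
tcp_pos: [0.5273, -0.0128, 0.1196]
tool_rot: [-43.3, 89.7, 148.4]
ft_force: [-0.4, 0.5, -0.5]
width: 0.0003
```

Run:
```python
from h import *
g=np.array([.4786,-.0105]);u=np.array([.979,.203]);y=np.array([.203,-.979])
w=g+.054*u+.012*y; print("worm",w)
a=w-.006*u
go(((*a,.0457),-78.3))
d=snap("wrist","18")
im=d["pixels"][:,:,::-1]
cv2.imwrite("pics/w18b.png",cv2.resize(im[40:260,160:340],None,fx=3,fy=2.7,interpolation=cv2.INTER_CUBIC))
```

```text
worm [ 0.533902 -0.011286]
t 38.35 tcp [ 0.5273 -0.0128  0.1196] grasp [ 0.527  -0.0126  0.0543] jaw heading -78.3 w 0.0003 F [-0.4  0.5 -0.5] j7 -59.6
mm [ 8.6 -0.1 -0.8] deg [-0.   0.2  0.2]
```

View pics/w18b.png

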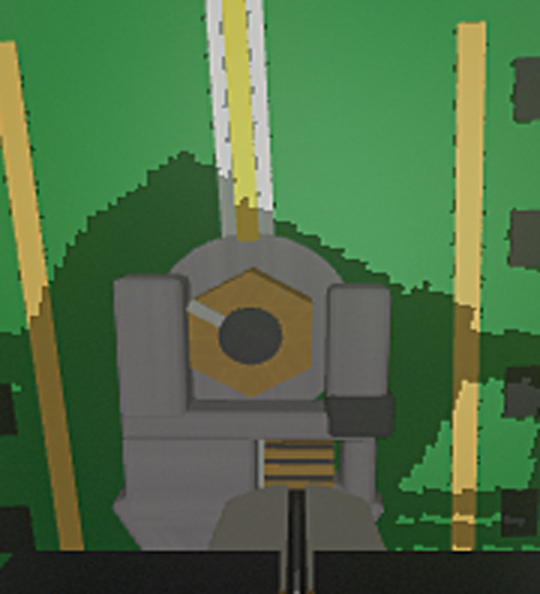

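Request:
carry_out:
  targets: "1 7 0 0 0 0 0;1 12 0 0 0 0 0;1 12 0 -2 0 0 0;1 12 0 -6 0 0 0;1 12 0 -10 0 0 0;1 12 0 -14 0 0 0;1 12 0 -15 0 0 0;1 0 0 -15 0 0 0;1 0 0 -3 0 0 0;1 0 0 0 0 0 0"

```text
time_s: 39.4
tcp_pos: [0.5263, -0.0132, 0.1203]
tool_rot: [-41.0, 89.7, 150.6]
ft_force: [-0.2, 0.2, -0.5]
width: 0.0008
```

Run:
```python
from h import *
go(((.528,-.0125,.0457),-78.3))
d=snap("wrist","19")
im=d["pixels"][:,:,::-1]
cv2.imwrite("pics/w19b.png",cv2.resize(im[40:260,160:340],None,fx=3,fy=2.7,interpolation=cv2.INTER_CUBIC))
```

```text
t 39.4 tcp [ 0.5263 -0.0132  0.1203] grasp [ 0.526  -0.0131  0.055 ] jaw heading -78.4 w 0.0008 F [-0.2  0.2 -0.5] j7 -59.6
mm [ 9.3 -0.4 -1.9] deg [-0.1  0.2  0.2]
```

View pics/w19b.png

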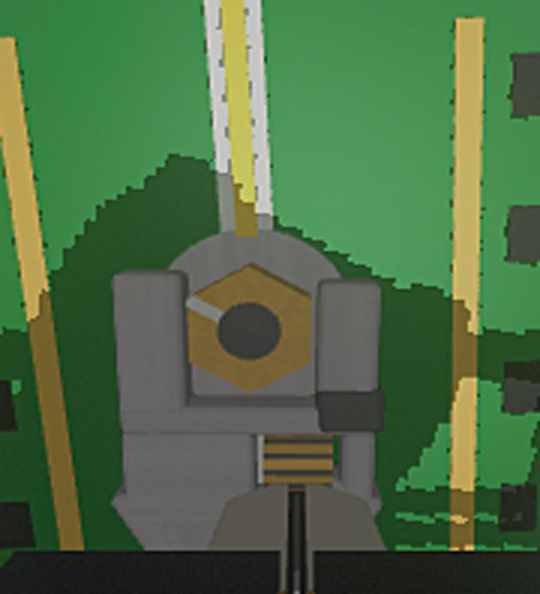

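Request:
carry_out:
  targets: "1 7 0 -1 0 0 0;1 13 0 -1 0 0 0;1 13 0 -3 0 0 0;1 13 0 -7 0 0 0;1 13 0 -11 0 0 0;1 13 0 -15 0 0 0;1 13 0 -16 0 0 0;1 0 0 -16 0 0 0;1 0 0 -3 0 0 0;1 0 0 -1 0 0 0"

```text
time_s: 40.45
tcp_pos: [0.5259, -0.0132, 0.1197]
tool_rot: [-29.8, 89.6, 161.8]
ft_force: [-0.1, -0.3, 0.1]
width: 0.0001
```

Request:
carry_out:
  targets: "1 7 0 -1 0 0 0;1 13 0 -1 0 0 0;1 13 0 -3 0 0 0;1 13 0 -7 0 0 0;1 13 0 -11 0 0 0;1 13 0 -15 0 0 0;1 13 0 -16 0 0 0"

```text
time_s: 41.15
tcp_pos: [0.5399, -0.0111, 0.1105]
tool_rot: [-30.6, 89.3, 161.0]
ft_force: [-12.4, -0.6, 41.1]
width: 0.0006
```

Run:
```python
from h import *
go(((.528,-.0125,.055),-78.3))
d=snap("wrist","20")
im=d["pixels"][:,:,::-1]
cv2.imwrite("pics/w20b.png",cv2.resize(im[40:260,160:340],None,fx=3,fy=2.7,interpolation=cv2.INTER_CUBIC))
```

```text
t 41.15 tcp [ 0.5399 -0.0111  0.1105] grasp [ 0.5391 -0.0108  0.0452] jaw heading -78.4 w 0.0006 F [-12.4  -0.6  41.1] j7 -59.8
mm [-9.6 -1.1 12. ] deg [-0.1  0.6  0.4]
```

View pics/w20b.png

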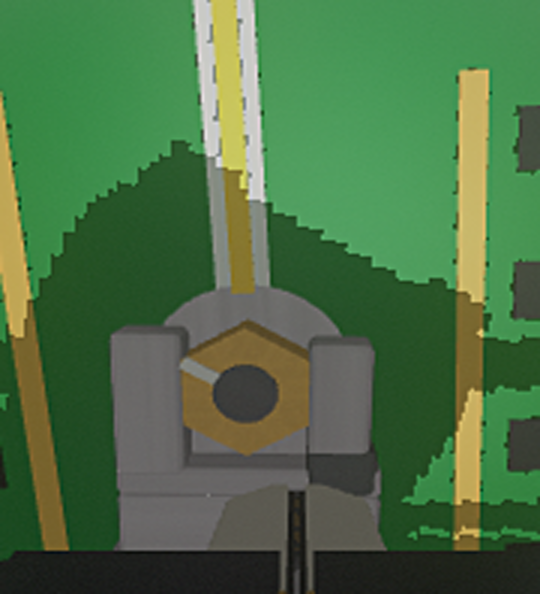

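Request:
carry_out:
  targets: "1 -10 0 0 0 0.5 0;1 -40 0 20 0 0.5 0;1 -75 0 50 0 0.5 0;1 -75 0 50 0 0.5 0;1 -75 0 50 0 0.5 0"

```text
time_s: 41.7
tcp_pos: [0.4924, -0.0212, 0.1859]
tool_rot: [-87.6, 89.7, 104.0]
ft_force: [-0.2, 0.0, -0.2]
width: 0.0002
```

Run:
```python
from h import *
go()
d=snap("wrist","21")
im=d["pixels"][:,:,::-1]
cv2.imwrite("pics/w21b.png",cv2.resize(im[30:170,180:330],None,fx=5,fy=4.2,interpolation=cv2.INTER_CUBIC) if 0 else cv2.resize(im[30:150,190:320],None,fx=5,fy=5,interpolation=cv2.INTER_CUBIC))
```

```text
t 41.7 tcp [ 0.4924 -0.0212  0.1859] grasp [ 0.4923 -0.0208  0.1206] jaw heading -78.4 w 0.0002 F [-0.2  0.  -0.2] j7 -60.6
```

View pics/w21b.png

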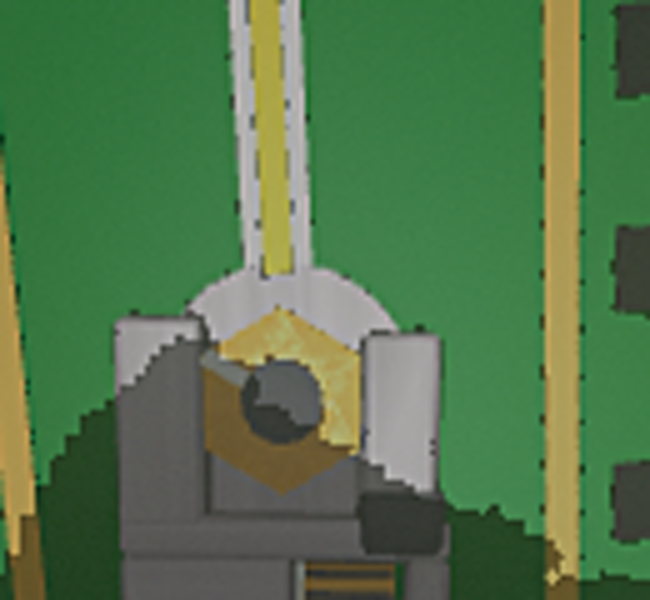

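Run:
```python
from h import *
d=dict(np.load("wrist21.npz"))
Q=lambda n,u,v,z: print(n,(toolpt(P(d,u,v,z,190,30,5))).round(2))
Q("fixface",204,360,.024);Q("fixface2",206,500,.024);Q("movface",361,360,.024);Q("movface2",361,450,.024)
Q("nutL",206,430,.024);Q("nutR",361,400,.024);Q("back",300,512,.024);Q("nut c3",283,494,.024);Q("c0",283,308,.024);Q("ctr",283,400,.025)
```

```text
fixface [161.22 -23.36 -84.15]
fixface2 [161.26 -23.65 -60.84]
movface [161.05   3.49 -84.16]
movface2 [161.08   3.49 -69.25]
nutL [161.24 -23.38 -72.62]
nutR [161.06   3.46 -77.53]
back [161.16  -7.25 -58.7 ]
nut c3 [161.17 -10.17 -61.85]
c0 [161.12  -9.71 -92.48]
ctr [160.15  -9.9  -77.61]
```

Run:
```python
from h import *
go(((.4807,-.0114,.07),-78.8),((.4807,-.0114,.029),-78.8))
```

```text
t 41.75 tcp [ 0.4925 -0.0208  0.1852] grasp [ 0.4923 -0.0205  0.1199] jaw heading -78.4 w 0.0004 F [0.2 0.4 0.3] j7 -60.6
mm [ 50.  -11.3   9.6] deg [0.4 0.1 0.4]
mm [ 91.  -11.    9.5] deg [0.4 0.1 0.4]
```

Request:
carry_out:
  targets: "0 0 -11 9 0 0 0;0 20 -11 9 0 0 0;0 40 -11 9 0 0 0;0 50 -11 9 0 0 0;0 70 -11 9 0 0 0;0 88 -11 9 0 0 0;0 91 -11 9 0 0 0;1 91 -11 9 0 0 0;1 91 -11 9 0 0 0;1 91 -11 9 0 0 0"
  grip_force: 35

```text
time_s: 42.75
tcp_pos: [0.4822, -0.0123, 0.0945]
tool_rot: [-97.3, 89.8, 94.3]
ft_force: [0.2, -1.0, 4.7]
width: 0.0272
```

Run:
```python
from h import *
s,p,R=st(); g=(p+R.apply([H,0,0])); h=np.degrees(np.arctan2(*R.apply([0,1,0])[[1,0]]))
N=np.array([.566,.0055]); v=g[:2]-N; print(np.linalg.norm(v)*1e3)
W=[]
for f in np.arange(6,64,6):
    a=-np.radians(f); q=N+np.array([[np.cos(a),-np.sin(a)],[np.sin(a),np.cos(a)]])@v
    W.append(((*q,g[2]+.0003),h-f))
go(*W)
```

```text
85.61092452632673
t 42.75 tcp [ 0.4822 -0.0123  0.0945] grasp [ 0.4822 -0.0121  0.0292] jaw heading -78.5 w 0.0272 F [ 0.2 -1.   4.7] j7 -57.0
mm [-0.3 -9.2 -0.5] deg [ 6.  -0.   0.2]
mm [ -0.2 -18.1  -1.8] deg [12.  -0.   0.2]
mm [ -0.2 -26.8  -4.1] deg [18.   0.   0.2]
mm [ -0.1 -35.1  -7.2] deg [24.   0.   0.2]
mm [ -0.1 -43.1 -11.3] deg [30.   0.   0.2]
mm [ -0.1 -50.7 -16.1] deg [36.   0.   0.2]
mm [ -0.  -57.7 -21.7] deg [42.   0.1  0.2]
mm [ -0. -64. -28.] deg [48.   0.1  0.2]
mm [  0.  -69.7 -35. ] deg [54.   0.1  0.2]
mm [  0.  -74.6 -42.4] deg [60.   0.1  0.2]
```

Request:
carry_out:
  targets: "1 0 0 0 0 0 0;1 0 0 0 0 0 0;1 0 0 0 0 0 0;1 0 -5 0 3 0 0;1 0 -9 -1 6 0 0;1 0 -18 -2 12 0 0;1 0 -27 -4 18 0 0;1 0 -35 -7 24 0 0;1 0 -43 -11 30 0 0;1 0 -43 -11 30 0 0"

```text
time_s: 43.75
tcp_pos: [0.4847, 0.0337, 0.0945]
tool_rot: [-68.5, 89.7, 93.0]
ft_force: [0.4, 1.8, 3.4]
width: 0.0238
```

```bash
cat > arc.py <<'E'
from h import *
import sys
s,p,R=st(); g=(p+R.apply([H,0,0])); h=np.degrees(np.arctan2(*R.apply([0,1,0])[[1,0]]))
N=np.array([.566,.0055]); v=g[:2]-N; print("radius",np.linalg.norm(v)*1e3,"handle heading",np.degrees(np.arctan2(-v[1],-v[0])))
W=[]
for f in map(float,sys.argv[1:]):
    a=-np.radians(f); q=N+np.array([[np.cos(a),-np.sin(a)],[np.sin(a),np.cos(a)]])@v
    W.append(((*q,g[2]),h-f))
go(*W)
E
python3 arc.py 6 12 18 24 30
python3 - <<'E'
from h import *
d=snap("wrist","22")
im=d["pixels"][:,:,::-1]
cv2.imwrite("pics/w22b.png",cv2.resize(im[20:260,130:370],None,fx=2.5,fy=2.5,interpolation=cv2.INTER_CUBIC))
E
```

```text
radius 86.19232663986199 handle heading -19.31951578754439
t 43.75 tcp [0.4847 0.0337 0.0945] grasp [0.4847 0.034  0.0292] jaw heading -108.4 w 0.0238 F [0.4 1.8 3.4] j7 -80.1
mm [ 0.  -9.3 -0.5] deg [6.  0.1 0.3]
mm [  0.1 -18.2  -2. ] deg [12.   0.1  0.2]
mm [  0.1 -26.9  -4.5] deg [18.   0.1  0.2]
mm [  0.1 -35.2  -7.9] deg [24.   0.2  0.2]
mm [  0.2 -43.2 -12.1] deg [30.   0.2  0.2]
```

View pics/w22b.png

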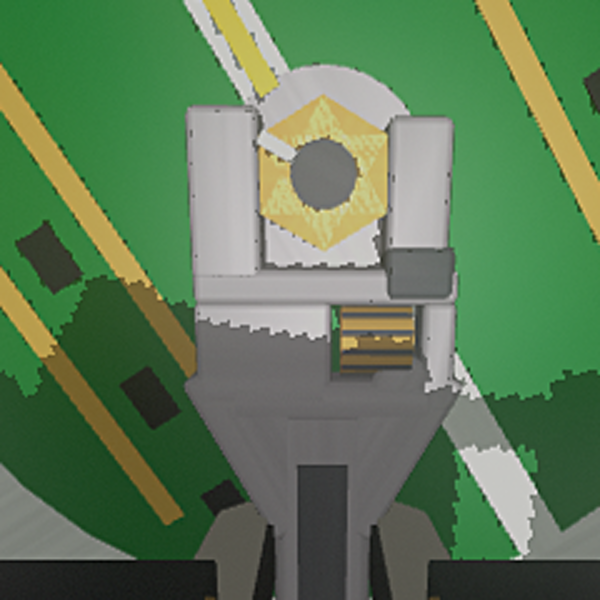

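Request:
carry_out:
  targets: "1 0 -5 0 3 0 0;1 0 -9 0 6 0 0;1 0 -18 -2 12 0 0;1 0 -27 -4.5 18 0 0;1 0 -35 -8 24 0 0;1 0 -41 -11 28 0 0;1 0 -41 -11 28 0 0"

```text
time_s: 44.5
tcp_pos: [0.5073, 0.0689, 0.0945]
tool_rot: [-17.2, 89.7, 116.4]
ft_force: [-1.9, -1.0, 6.2]
width: 0.0234
```

```bash
python3 arc.py 1 2
python3 - <<'E'
from h import *
d=snap("wrist","23")
im=d["pixels"][:,:,::-1]
cv2.imwrite("pics/w23b.png",cv2.resize(im[20:260,130:370],None,fx=2.5,fy=2.5,interpolation=cv2.INTER_CUBIC))
E
```

```text
radius 86.75175845752467 handle heading -47.28135053011794
t 44.5 tcp [0.5073 0.0689 0.0945] grasp [0.5071 0.0692 0.0292] jaw heading -136.4 w 0.0234 F [-1.9 -1.   6.2] j7 -103.9
mm [ 0.  -1.6  0.3] deg [1.  0.3 0.1]
mm [ 0.  -3.1  0.2] deg [2.  0.3 0.1]
```

View pics/w23b.png

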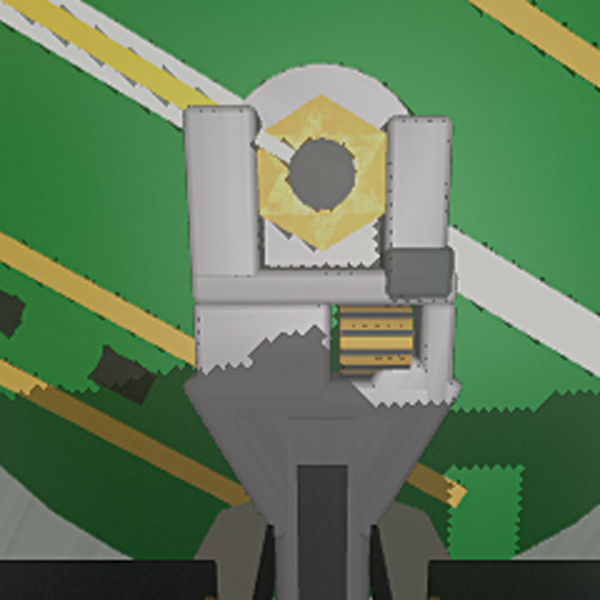

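Run:
```python
from h import *
d=dict(np.load("wrist23.npz"))
q=lambda u,v,z: P(d,u,v,z,130,20,2.5)
hd=lambda a,b: np.degrees(np.arctan2(*(b-a)[[1,0]]))
print("yellow",hd(q(200,104,.01),q(30,13,.01)),"yellow2",hd(q(210,100,.01),q(55,12,.01)))
print("nut axis",hd(q(322,250,.024),q(322,95,.024)),"+60")
print("line",hd(q(324,173,.025),q(263,138,.024)))
print("flat R",hd(q(386,215,.024),q(386,135,.024)))
```

```text
yellow 16.86251839524867 yellow2 15.565259926416916
nut axis -46.31994569392179 +60
line 14.803980156270484
flat R -45.00000000000003
```

Request:
carry_out:
  targets: "0.3 -1 0 0 0 0 0;0.3 -1 0 0 0 0 0;0.3 -10 0 0 0 0 0;1 -45 0 0 0 0 0;1 -45 12 -28 0 0 0;1 -45 12 -58 0 0 0;1 -30 12 -58 0 0 0;1 -25 12 -58 0 0 0;1 -25 12 -58 0 0 0"
  grip_force: 20

```text
time_s: 45.45
tcp_pos: [0.5376, 0.0193, 0.1185]
tool_rot: [-3.1, 89.5, 130.6]
ft_force: [-0.4, 0.0, -0.2]
width: 0.0006
```

Run:
```python
from h import *
g=np.array([.5071,.0692]);a=np.radians(-46.4);u=np.array([np.cos(a),np.sin(a)]);y=np.array([u[1],-u[0]])
w=g+.052*u+.012*y; print("worm",w)
go(((*(w+.005*u),.0457),-136.4))
d=snap("wrist","24")
im=d["pixels"][:,:,::-1]
cv2.imwrite("pics/w24b.png",cv2.resize(im[40:260,160:340],None,fx=3,fy=2.7,interpolation=cv2.INTER_CUBIC))
```

```text
worm [0.53427015 0.02326763]
t 45.45 tcp [0.5376 0.0193 0.1185] grasp [0.5373 0.0197 0.0532] jaw heading -136.3 w 0.0006 F [-0.4  0.  -0.2] j7 -102.4
mm [ 7.5 -0.3  0.1] deg [0.1 0.5 0. ]
```

View pics/w24b.png

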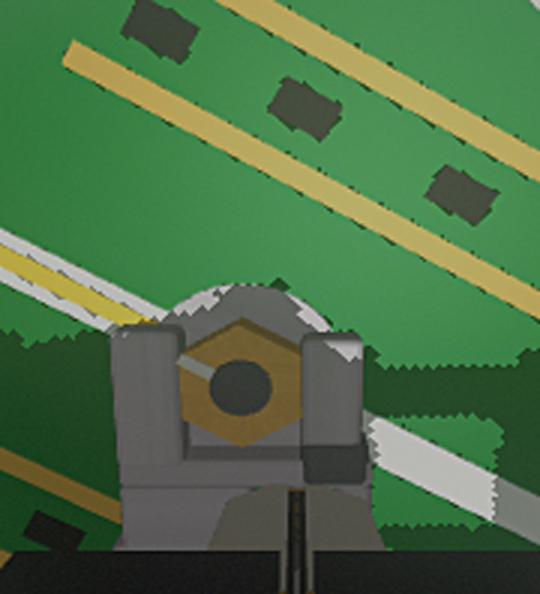

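Request:
carry_out:
  targets: "1 6 0 0 0 0 0;1 10.5 0 0 0 0 0;1 10.5 0 1 0 0 0;1 10.5 0 4 0 0 0;1 10.5 0 8 0 0 0;1 10.5 0 12 0 0 0;1 10.5 0 14 0 0 0"

```text
time_s: 46.2
tcp_pos: [0.5309, 0.0271, 0.1111]
tool_rot: [-110.5, 89.7, 23.1]
ft_force: [0.6, -3.0, 11.5]
width: 0.0004
```

Request:
carry_out:
  targets: "1 -10 0 0 0 0 0;1 -10 0 -8 0 0 0;1 -10 0 -12 0 0 0;1 -1 0 -12 0 0 0;1 3 0 -12 0 0 0;1 3 0 -9 0 0 0;1 3 0 -5 0 0 0;1 3 0 -1 0 0 0;1 3 0 3 0 0 0;1 -10 0 3 0 0 0"

```text
time_s: 47.2
tcp_pos: [0.5285, 0.0287, 0.1206]
tool_rot: [-109.7, 89.8, 23.9]
ft_force: [-0.3, -0.0, -0.6]
width: 0.0005
```

Request:
carry_out:
  targets: "1 -40 0 20 0 0 0;1 -70 -5 45 0 0 0;1 -70 -12 52 0 0 0;0 -70 -12 52 0 0 0"

```text
time_s: 47.6
tcp_pos: [0.5007, 0.077, 0.1898]
tool_rot: [-80.3, 89.8, 53.5]
ft_force: [0.8, -0.1, -0.2]
width: 0.005
```

Run:
```python
from h import *
d=snap("wrist","25")
im=d["pixels"][:,:,::-1]
cv2.imwrite("pics/w25b.png",cv2.resize(im[20:220,150:350],None,fx=3,fy=3,interpolation=cv2.INTER_CUBIC))
go(((.5071,.0692,.07),-136.4),((.5071,.0692,.029),-136.4))
```

```text
t 47.65 tcp [0.5006 0.0756 0.1894] grasp [0.5007 0.0757 0.1241] jaw heading -136.3 w 0.0079 F [ 0.4 -0.8 -0. ] j7 -111.9
mm [54.1 -0.2 -9.1] deg [0.1 0.  0.1]
mm [95.1 -0.1 -9.1] deg [0.1 0.  0.1]
```

View pics/w25b.png

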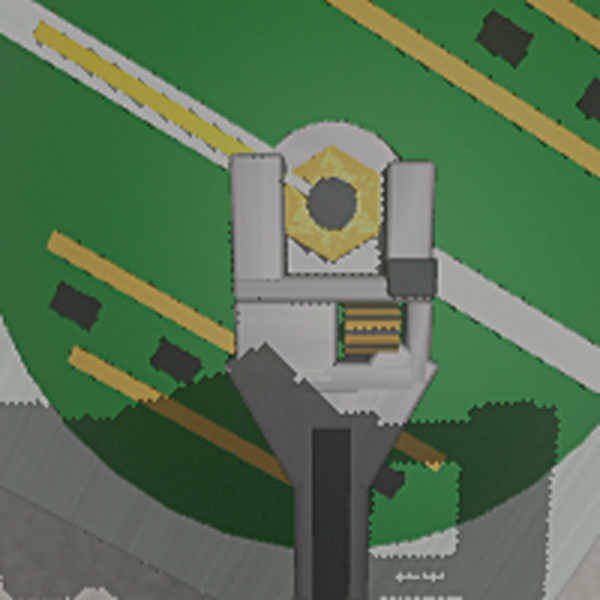

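Request:
carry_out:
  targets: "0.1 20 0 -9 0 0 0;0.1 45 0 -9 0 0 0;0.1 60 0 -9 0 0 0;0.1 80 0 -9 0 0 0;0.1 93 0 -9 0 0 0;0.1 95 0 -9 0 0 0;0.1 95 0 -9 0 0 0;1 95 0 -9 0 0 0;1 95 0 -9 0 0 0;1 95 0 -9 0 0 0"
  grip_force: 45

```text
time_s: 48.65
tcp_pos: [0.507, 0.0677, 0.0944]
tool_rot: [-97.9, 89.9, 35.7]
ft_force: [-2.2, -1.3, 7.1]
width: 0.0236
```

Request:
carry_out:
  targets: "1 0 0 0 0 0 0;1 0 0 0 0 0 0;1 -6 0 0 0 0 0;1 -12 0 0 0 0 0;1 -20 0 0 0 0 0;1 -40 0 0 0 0 0;1 -70 0 0 0 0 0;1 -70 0 0 0 0 0"

```text
time_s: 49.45
tcp_pos: [0.5084, 0.0664, 0.1672]
tool_rot: [-134.2, 89.6, -0.7]
ft_force: [1.0, -0.4, -5.4]
width: 0.0233
```

Run:
```python
from h import *
d=snap("wrist","26")
im=d["pixels"][:,:,::-1]
cv2.imwrite("pics/w26b.png",cv2.resize(im[0:260,130:370],None,fx=2.3,fy=2.3,interpolation=cv2.INTER_CUBIC))
go(((.4655,.3415,.1),-87.7),((.4655,.3415,.023),-87.7))
```

```text
t 49.5 tcp [0.5074 0.067  0.1656] grasp [0.5076 0.067  0.1003] jaw heading -136.5 w 0.0238 F [-0.6  0.3 -5.1] j7 -109.2
mm [ 2.000e-01 -1.587e+02  2.279e+02] deg [-48.8  -0.2   0.1]
mm [  77.2 -158.5  228.1] deg [-48.8  -0.2   0.1]
```

View pics/w26b.png

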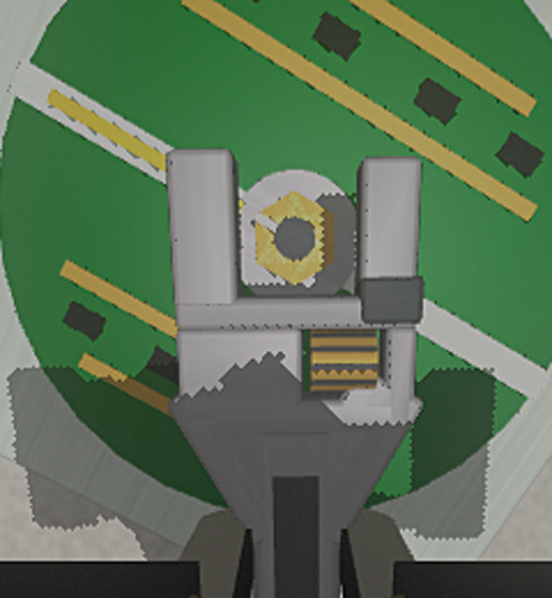

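Request:
carry_out:
  targets: "1 0 -10 15 -3 0 0;1 0 -26 38 -8 0 0;1 0 -44 63 -14 0 0;1 0 -62 89 -19 0 0;1 0 -80 115 -25 0 0;1 0 -98 141 -30 0 0;1 0 -116 167 -36 0 0;1 0 -134 193 -41 0 0;1 0 -150 215 -46 0 0;1 0 -159 228 -49 0 0"

```text
time_s: 50.5
tcp_pos: [0.4627, 0.3454, 0.1634]
tool_rot: [-62.8, 90.0, 120.2]
ft_force: [-0.4, 0.7, -4.5]
width: 0.0235
```

Run:
```python
from h import *
d=snap("wrist","27")
im=d["pixels"][:,:,::-1]
cv2.imwrite("pics/w27b.png",cv2.resize(im[0:260,130:370],None,fx=2.3,fy=2.3,interpolation=cv2.INTER_CUBIC))
go(((.4655,.3415,.023),-87.7))
```

```text
t 50.55 tcp [0.4624 0.3477 0.1636] grasp [0.4624 0.3478 0.0983] jaw heading -86.8 w 0.0237 F [-0.2  3.9 -5.7] j7 -101.3
mm [75.2  6.5 -2.7] deg [ 0.9 -0.   0.2]
```

View pics/w27b.png

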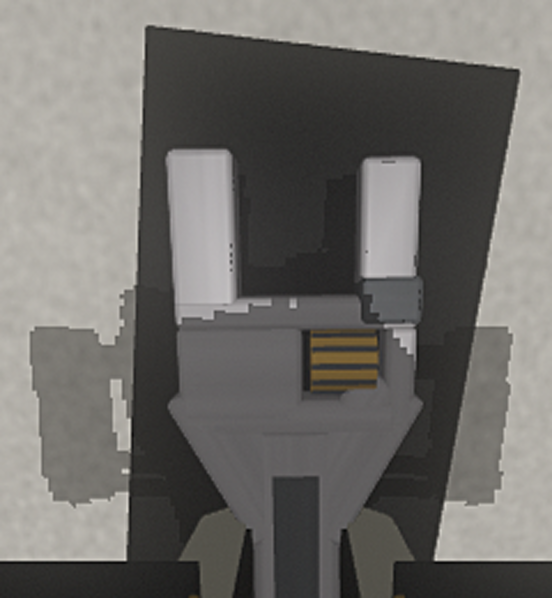

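Request:
carry_out:
  targets: "1 15 6 -3 1 0 0;1 35 6 -3 1 0 0;1 55 6 -3 1 0 0;1 66 6 -3 1 0 0;1 72 6 -3 1 0 0;1 75 6 -3 1 0 0;1 76 6 -3 1 0 0;1 76 6 -3 1 0 0"

```text
time_s: 51.35
tcp_pos: [0.4662, 0.3422, 0.0881]
tool_rot: [-108.5, 89.8, 73.7]
ft_force: [-0.3, 0.2, -4.2]
width: 0.0236
```

Request:
carry_out:
  targets: "0.3 0 0 0 0 0 0;0.3 0 0 0 0 0 0;0.3 -10 0 0 0 0 0;0.3 -50 0 0 0 0 0;0 -100 0 30 0 0 0;0 -150 0 60 0 0 0;0 -200 0 60 0 0 0;0 -200 0 60 0 0 0"

```text
time_s: 52.15
tcp_pos: [0.407, 0.3398, 0.2943]
tool_rot: [-129.1, 89.2, 53.2]
ft_force: [0.5, -0.4, 0.3]
width: 0.0461
```

Run:
```python
from h import *
d=snap("wrist","28")
im=d["pixels"][:,:,::-1]
t=snap("top","28"); s=snap("scene","28")
cv2.imwrite("pics/top28a.png",cv2.resize(t["pixels"][100:310,95:425,::-1],None,fx=2.4,fy=2.4,interpolation=cv2.INTER_CUBIC))
go(((.584,-.069,.24),13))
```

```text
t 52.3 tcp [0.4062 0.3393 0.2898] grasp [0.4064 0.3398 0.2245] jaw heading -87.8 w 0.0467 F [-0.1  0.2 -0.8] j7 -109.9
mm [ -17.6  414.8 -161.9] deg [-1.008e+02 -5.000e-01  1.000e-01]
```

View pics/wrist28.png

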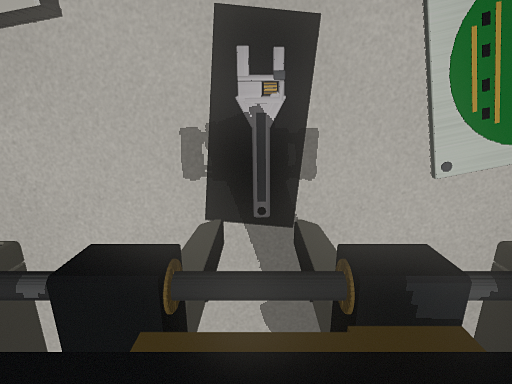

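View pics/top28a.png

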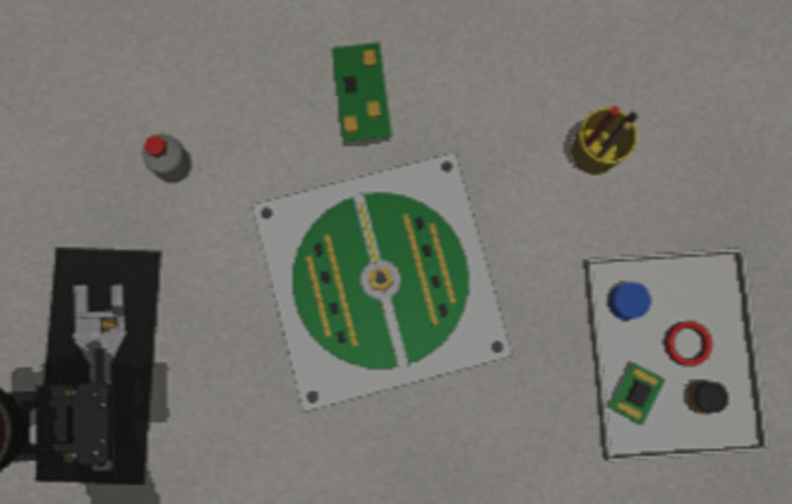

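View pics/scene28.png

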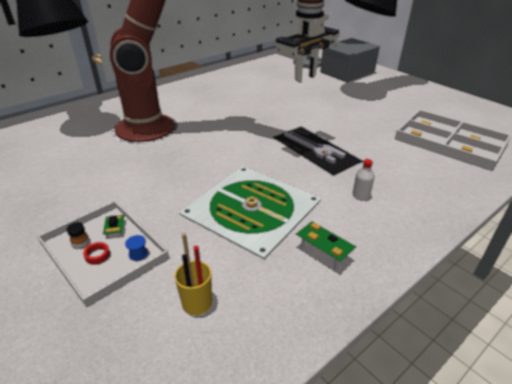

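Run:
```python
from h import *
go(((.48,-.013,.17),-76.4))
```

```text
t 52.3 tcp [0.4062 0.3393 0.2898] grasp [0.4064 0.3398 0.2245] jaw heading -87.8 w 0.0467 F [-0.1  0.2 -0.8] j7 -109.9
mm [ 52.4 355.3 -59.9] deg [-11.4  -0.3   0.4]
```

Request:
carry_out:
  targets: "0 0 45 -7 -2 0 0;0 0 90 -15 -4 0 0;0 0 135 -22 -6 0 0;0 10 180 -30 -8 0 0;0 20 225 -37 -11 0 0;0 30 270 -45 -11 0 0;0 40 315 -53 -11 0 0;0 52 355 -60 -11 0 0;0 52 355 -60 -11 0 0;0 52 355 -60 -11 0 0"

```text
time_s: 53.3
tcp_pos: [0.4792, -0.014, 0.2343]
tool_rot: [-100.7, 89.6, 92.3]
ft_force: [-0.5, 0.5, -0.5]
width: 0.0467
```

Run:
```python
from h import *
d=snap("wrist","29"); go()
im=d["pixels"][:,:,::-1]
print(pix(d,(.566,.0055,.024)))
cv2.imwrite("pics/w29b.png",cv2.resize(im[20:180,180:340],None,fx=4,fy=3.7 if 0 else 4,interpolation=cv2.INTER_CUBIC)[:600])
```

```text
t 53.35 tcp [ 0.4794 -0.0125  0.2346] grasp [ 0.4794 -0.012   0.1693] jaw heading -76.8 w 0.0464 F [-0.7  0.3  0.1] j7 -56.2
[260.29417293  99.68159819]
```

View pics/w29b.png

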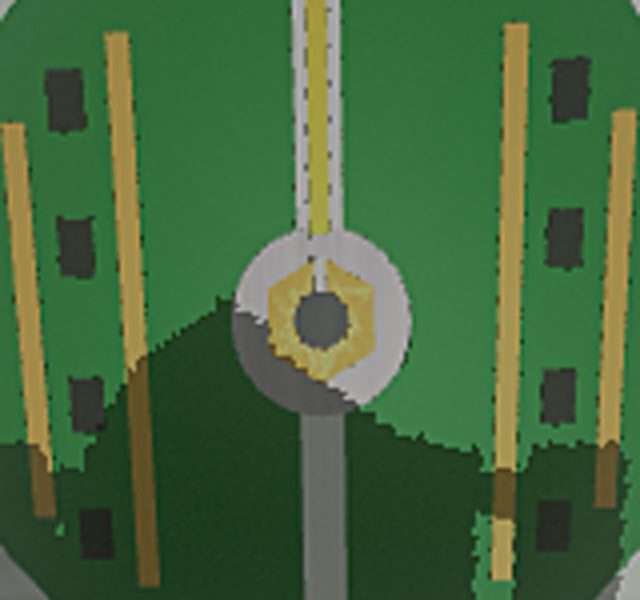

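```bash
python3 -c "
from bench import manip
print(manip.job_done())"
```

```text
the job is handed in; nothing more can be done
None
```

The job is done and handed in at about 53 s of the 192 s allowed. No verdict was reported.

**What I did**
- **Clearing:** I moved the jar, tape, spool and board from the carrier into the white tray.
- **Wrench:** I opened its jaws from about 26 mm to 32 mm with the worm while it lay on the mat. I then set it over the nut and closed it with the worm until the gap measured about 27 mm, which is snug.
- **Turning:** I turned the nut about 58° clockwise by the wrench handle. After that I rolled the worm back slightly, lifted the wrench off and laid it on the mat.

**Last checks**
- **Tray and bystanders:** The top view shows all four things in the tray. The bottle, cup and standing board are where they were.
- **Nut:** With the wrench off, the close-up shows the white line pointing along the yellow mark. Measured just before lifting the wrench, the two agreed to about 2°, against a tolerance of about 10°.
- **Wrench:** It looks flat on the mat, with the grip point released about 3 mm from the mat's centre. I judged flatness from the pictures and the release height only.

**What did not go cleanly**
- My first two tries at the worm landed on the wrench head or slipped off. They pushed the wrench about 7 mm along the mat before I changed the gripper's heading.
- The last closing stroke on the worm peaked at 41 N at the fingertips, above the 8 to 20 N recommended. The 40 N limit is for the arm and the gripper's body. I do not know whether fingertip pressing counts towards it.

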